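# Pack the wreath-making chest

## Task

Pack the craft chest for the next wreath-making group: open its lid wide, slide every spool of twine off the dowels of the round rack and put it in the chest's right-hand compartment (seen from the robot), and put every wooden ring, those hanging on the two hooks of the stand and the one lying on the table, in the left-hand compartment. When everything is inside, close the lid fully and let go; do not disturb the glue bottle, the plaster tile or the tub of twigs.

Things in the scene. Friction and masses are not known exactly. Their poses are not given: they have to be found in the camera images.
- chest: plywood chest fixed to the table, 220 (own x) by 280 (own y) by 105 mm high, walls and floor 8 mm; origin at the centre of its underside, own x away from the robot (yaw within 0.15 rad), z up. An 8 mm full-height wall at own y = 0, along own x, makes two compartments of 204 by 128 mm, open at the top under the lid: left (y above 0) for rings, right (y below 0) for spools
- chest_lid (a joint): angle of the chest's lid (rad): 0 shut, grows as it opens upward about the hinge on the chest's far (+x) rim, stop at 1.85; starts between shut and 0.25 ajar. The hinge is stiff: the lid stays where it is left; moving it takes about 4 N at the knob
- chest_lid_handle (a point): centre of the head of the red mushroom knob on the lid (head 28 mm across, 16 mm thick; neck 12 mm across), 35 mm above the lid's upper face, at its middle in y, 30 mm in from the lid's near (free) edge; moves with the lid, a plate of 220 by 280 by 8 mm
- chest_lid_hinge (a point): point on the lid's hinge line, at its middle, at the height of the chest's top rim (105 mm); the line runs along the chest's own y
- rack: round beech rack fixed to the table: disc 184 mm across, 20 mm thick, with three upright dowels 16 mm across, tops 105 mm above the table, 58 mm from the centre at 0, 120 and 240 degrees from its own x; origin at the centre of its underside. A spool stands on the disc with the dowel through its hole, the dowel showing 15 mm above it
- spool_a: spool of brown twine wound on a cardboard core: a straight cylinder 52 mm across and 70 mm tall with a 26 mm hole right through along its axis, 120 g; origin at its centre, own z along the hole. Starts upright on one of the rack's dowels (any of the three), or is absent
- spool_b: spool of red twine wound on a cardboard core: a straight cylinder 52 mm across and 70 mm tall with a 26 mm hole right through along its axis, 120 g; origin at its centre, own z along the hole. Starts upright on one of the rack's dowels (any of the three), or is absent
- spool_c: spool of green twine wound on a cardboard core: a straight cylinder 52 mm across and 70 mm tall with a 26 mm hole right through along its axis, 120 g; origin at its centre, own z along the hole. Starts upright on one of the rack's dowels (any of the three), or is absent
- stand: dark wooden stand fixed to the table, base 140 by 170 by 18 mm, crossbar 170 mm along own y, 20 mm thick, top at 192 mm; origin on the table under the crossbar's middle. Two steel hooks of 8 mm wire at own y = +55 and -55 mm run out along own -x (towards the robot), wire centre lowest (168 mm) at x = -75 mm, turning up to a tip at x = -92 mm, 196 mm above the table
- ring_a: wooden wreath ring, pale, like a round hoop of round bar: 92 mm outside, 68 mm inside, bar 12 mm thick, 60 g; origin at the centre of the hoop, own z along the hoop's axis (square to its plane). Hangs on the hook at own y = +55 mm of the stand, its plane along the stand's y and upright, 66 mm in front of the crossbar's middle, or is absent
- ring_b: wooden wreath ring, pale, like a round hoop of round bar: 92 mm outside, 68 mm inside, bar 12 mm thick, 60 g; origin at the centre of the hoop, own z along the hoop's axis (square to its plane). Hangs on the hook at own y = -55 mm of the stand, like the other, or is absent
- ring_c: wooden wreath ring, pale, like a round hoop of round bar: 92 mm outside, 68 mm inside, bar 12 mm thick, 60 g; origin at the centre of the hoop, own z along the hoop's axis (square to its plane). Starts lying flat on the table beyond the stand, left of the chest, always present
- glue: white glue bottle with a yellow label, 60 mm across, 190 mm tall, standing on the table; leave it alone; origin at the centre of its underside
- tile: white plaster tile, 150 by 150 by 22 mm, with twigs pressed into its top, flat on the table; leave it alone; origin at the centre of its underside
- tub: clear plastic tub with twigs, 180 by 140 by 80 mm, on the table; leave it alone; origin at the centre of its underside

How it is judged:
By the outcome, as a careful person would: the job done as asked, in the order asked, and still so for the second after the job is handed in, with the robot touching nothing.
Of spool_a, spool_b, spool_c only 2 to 3 are there at a start; the rules pass over those that are not, and their reading is None.
Of ring_a, ring_b only 1 to 2 are there at a start; the rules pass over those that are not, and their reading is None.
At some moment in a run one of ring_c may be knocked a few centimetres aside while the robot is not near it.
Once in a run the grip may slacken for a moment while it holds something.
It also fails if it takes over 210 s, if anything falls off the work surface, if the arm or the gripper's body presses on something with over 40 N, if the wrist force passes 120 N, or if a joint passes its speed limit or range.

## Robot

A 6-joint arm with a two-finger parallel gripper is mounted at the origin on the work surface. World frame = base frame: x ahead of the robot, y to its left, z up, the work surface at z = 0. Lengths are in m, angles in rad, forces in N, time in s.
With the tool pointing down it reaches from about 0.325 to 0.9 m from the base axis. Payload 6.1 kg.
Tool frame: the origin (TCP) lies at the very end of the fingers, on their centre line; the grasp point (between the pads) lies 19 mm behind it (robot.pinch_z is the distance from the TCP to the grasp point, in m); z points along the fingers, y is the line along which they close (so a half turn about z gives the same grasp; the last joint's range is limited). The gripper opens to 85 mm and grips with 20 to 120 N. Pads are 22 mm wide; open, the fingers measure 114 mm over their backs; the gripper's body (76 mm by 85 mm) begins 54 mm behind the grasp point. The pads swing forward as they close: fully open they stand 13 mm farther back than shut.
Start: joints at [-0.126, 0.22, 1.526, -0, 1.395, -0.126], TCP at [0.625, -0, 0.231] pointing down, gripper open.
Joint ranges: [-2.98, 2.98], [-0.91, 2.08], [0.09, 2.57], [-1.24, 4.39], [0.2, 2.65], [-2.68, 2.68]. Speed limits (rad/s): [2.57, 2.57, 3.01, 3.14, 3.14, 3.14].

## Interface

Orientations are given as a unit quaternion [x, y, z, w].
In Python, from workcell import robot gives the robot as it stands. The module is installed in compiled form; this text tells all that it offers.
- The arm moves only by the tool move_arm, never from a script. Its argument "moves" is a list of rows, each an object with "rotation": the turn, a rotation vector about the tool's x, y, z each as a share of 180 degrees, from -1 to 1, a list of three; "linear": the shift along the tool's x, y, z each as a share of 25 cm, from -1 to 1, a list of three; "grip": the opening, from 0 (shut) to 1 (fully open). A call has 1 to 5 rows; each row is the pose to reach, as a shift and turn from the pose commanded when the call began, along the tool's axes at that moment, turning the shorter way round; what a row does not reach only later rows make up. A row lasts 1/8 s, in which the tool goes at most 62.5 mm and 10.7 degrees, less where a joint would pass 70% of its speed; a pose out of reach is approached as far as the arm can. A call with a number of a shift or a turn outside -1 to 1 is refused whole. A call with a gripper value outside its range is refused whole. The fingers move at their own pace and stop on an object; the grip force is fixed at half the most. Time passes only in rows, so rows that repeat a pose let the fingers close. It gives the time, the measured TCP pose, the force, the opening and the grip force at its end, in the units of the state.
- robot.get_obs(): the state, without advancing time (a new reading comes with each control period).
- robot.snapshot(name): name is "scene" or "side" or "wrist"; returns (picture, depth): 480x640x3 uint8, red, green, blue; 480x640 float32, m along the optical axis (not along the pixel's ray), 0 where there is no reading.
- robot.camera_info(name): a dict with "fx", "fy", "cx", "cy" (pixels), "rvec" (rotation vector, rad) and "tvec" (3), from world to camera coordinates, as OpenCV has them; the wrist camera has in their place "T_tool_cam" (4x4, takes a point from camera to tool coordinates, whose origin is the TCP and whose axes are the flange's). Camera axes: x right, y down, z forward; pixel columns grow to the right and rows downward; lengths in m; the calibration is good to about 2 mm. A picture is of the moment at which its call begins: read the wrist's pose just before it. camera_info takes no time and is no camera call.
- robot.job_done(): hands the job in; it is judged then, once.
Trained networks look in the newest picture that a camera, given by its name, has taken for a name from the list of things; names that differ only in an ending like _2 or _b are one class to them, and where a whole thing is asked for, a point or a joint stands for the part that bears it (a point fixed in the world has none). Each returns a list of dicts, best first, with "confidence" (0 to 1); they miss things now and then, are a little off and sometimes report something else, mostly with a low value. They report only what shows in the picture. A call takes as long as a camera call.
- robot.look_for(camera, name): "box" ([centre column, centre row, width, height] in pixels, round what is visible of it).
- robot.cut_out(camera, name): "mask" (480x640 bool, what is visible of it) and "box" ([centre column, centre row, width, height] in pixels, round what is visible of it).
The state is a dict: "t": time; "joint_positions": joint angles; "dq": joint speeds; "tau": joint torques, N m; "tool_pos": TCP position; "eef_rot": TCP orientation; "force": force on the tool from outside, world axes, zero at the start; "torque": the same for the moment, N m; "grip_width": finger opening in m; "gripper_force": force on a finger pad.
Only numpy, scipy, OpenCV 4.12 (cv2) and the standard library are available. Lean on these libraries where they do the work, as an engineer would, in place of code of your own. Each camera call takes 0.05 s, during which the arm holds its last target. There are 200 camera calls.

## Working session

There is one attempt and no reset: what is moved stays moved. The work goes in short steps, Python scripts to look and compute and a tool call to move; the robot and the scene stay as the last step left them, time stands still between calls to the robot, and variables do not carry over. Pictures are saved under pics/ and viewed, at most 14 in all, crops included, and the job is handed in when it is done.

Besides the shell and the picture viewer there is one more tool, called after "Call:" as name(argument=value, ...) on one line, values as JSON. move_arm: Moves the arm, as the interface text tells. Its arguments: {"type":"object","properties":{"moves":{"type":"array","items":{"type":"object","properties":{"rotation":{"type":"array","items":{"type":"number"}},"linear":{"type":"array","items":{"type":"number"}},"grip":{"type":"number"}}}}},"required":["moves"]}

```bash
mkdir -p pics; cat > h.py <<'E'
import numpy as np, cv2
from scipy.spatial.transform import Rotation as R
from workcell import robot
def cam(n):
    c=robot.camera_info(n)
    K=(c['fx'],c['fy'],c['cx'],c['cy'])
    if 'T_tool_cam' in c:
        o=robot.get_obs(); T=np.eye(4); T[:3,:3]=R.from_quat(o['eef_rot']).as_matrix(); T[:3,3]=o['tool_pos']
        return K,T@np.array(c['T_tool_cam'])
    Rm=cv2.Rodrigues(np.array(c['rvec'],float))[0]; T=np.eye(4); T[:3,:3]=Rm.T; T[:3,3]=-Rm.T@np.array(c['tvec']).ravel()
    return K,T
def cloud(n):
    K,T=cam(n); p,d=robot.snapshot(n)
    v,u=np.mgrid[:480,:640]
    P=np.stack([(u-K[2])/K[0]*d,(v-K[3])/K[1]*d,d],-1)@T[:3,:3].T+T[:3,3]
    P[d<=0]=np.nan
    return p,P
def save(p,f): cv2.imwrite('pics/'+f,p[:,:,::-1])
def tocalc(target,Rt=None):
    """shift in tool axes (share of .25)"""
    o=robot.get_obs(); Rm=R.from_quat(o['eef_rot']).as_matrix()
    return Rm.T@(np.array(target)-o['tool_pos'])/.25
E
python3 - <<'E'
from h import *
o=robot.get_obs(); print({k:np.round(v,3) for k,v in o.items()}, robot.pinch_z)
print(R.from_quat(o['eef_rot']).as_matrix().round(3))
for n in ['scene','side']:
    p,P=cloud(n); save(p,n+'0.png'); np.save(n+'0.npy',P)
    K,T=cam(n); print(n,T.round(3))
    for t in ['chest','chest_lid_handle','rack','spool_a','spool_b','spool_c','stand','ring_a','ring_c','glue','tile','tub']:
        for r in robot.cut_out(n,t)[:4]:
            m=r['mask']; Q=P[m]; Q=Q[~np.isnan(Q[:,0])]
            if len(Q): print(n,t,round(r['confidence'],2),np.round(r['box']),'med',np.median(Q,0).round(3),'lo',np.percentile(Q,3,0).round(3),'hi',np.percentile(Q,97,0).round(3))
E
```

```text
{'t': np.float64(0.0), 'joint_positions': array([-0.126,  0.221,  1.528,  0.   ,  1.395, -0.126]), 'dq': array([ 0.   , -0.001,  0.001, -0.001,  0.001, -0.   ]), 'tau': array([-1.0000e-03, -4.9691e+01, -3.8939e+01, -0.0000e+00,  1.1000e-02,
        0.0000e+00]), 'tool_pos': array([0.624, 0.   , 0.23 ]), 'eef_rot': array([ 0.707,  0.707, -0.001, -0.001]), 'force': array([-0.156, -0.485,  1.025]), 'torque': array([ 0.029, -0.01 ,  0.03 ]), 'gripper_force': np.float64(0.0), 'grip_width': np.float64(0.086)} 0.0187
[[ 0.     1.    -0.002]
 [ 1.    -0.     0.   ]
 [ 0.    -0.002 -1.   ]]
scene [[ 0.037  0.828 -0.56   1.238]
 [ 0.999 -0.024  0.03  -0.009]
 [ 0.011 -0.56  -0.828  1.162]
 [ 0.     0.     0.     1.   ]]
scene chest 0.65 [318. 241. 109. 104.] med [0.566 0.03  0.123] lo [ 0.42  -0.118  0.007] hi [0.632 0.148 0.151]
scene chest 0.61 [320. 232. 116.  83.] med [0.534 0.041 0.129] lo [ 0.418 -0.116  0.111] hi [0.622 0.15  0.152]
scene chest_lid_handle 0.62 [320. 228. 114.  89.] med [0.535 0.041 0.129] lo [ 0.42  -0.115  0.111] hi [0.622 0.149 0.152]
scene rack 0.63 [190. 235.  60.  
[... 4218 characters left out ...]
0.003] hi [0.403 0.523 0.182]
side ring_c 0.76 [240. 196.  27.  26.] med [0.408 0.243 0.139] lo [0.384 0.204 0.012] hi [0.462 0.393 0.183]
side ring_c 0.56 [305. 200.  23.   3.] med [0.645 0.287 0.008] lo [ 0.611  0.265 -0.001] hi [0.674 0.296 0.013]
side ring_c 0.55 [214. 188.  26.  25.] med [0.36  0.341 0.132] lo [ 0.336  0.301 -0.003] hi [0.403 0.523 0.182]
side glue 0.96 [414. 285.  29.  59.] med [ 0.627 -0.269  0.099] lo [ 0.613 -0.286  0.01 ] hi [ 0.653 -0.241  0.175]
side tile 0.72 [232. 171.  56.  30.] med [0.531 0.538 0.02 ] lo [0.444 0.479 0.007] hi [0.599 0.622 0.026]
side tub 0.93 [418. 446. 103.  68.] med [ 0.396 -0.558  0.006] lo [ 0.3   -0.644 -0.   ] hi [ 0.477 -0.482  0.079]
```

```bash
python3 - <<'E'
import cv2,numpy as np
a=cv2.imread('pics/scene0.png')[140:330,50:560]; b=cv2.imread('pics/side0.png')[140:480,180:480]
a=cv2.resize(a,None,fx=1.57,fy=1.57); cv2.imwrite('pics/a.png',a)
cv2.imwrite('pics/b.png',cv2.resize(b,None,fx=1.75,fy=1.75,interpolation=cv2.INTER_CUBIC))
E
```

```text
(no output)
```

View pics/a.png

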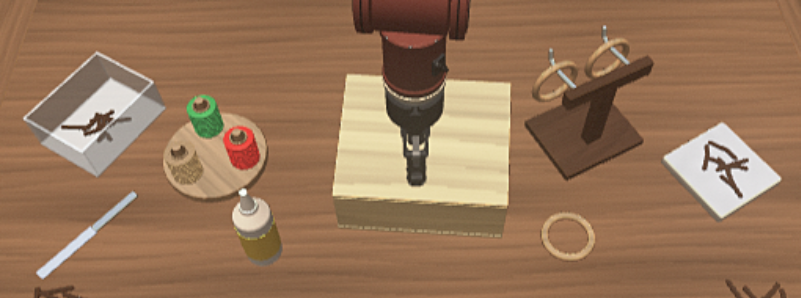

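View pics/b.png

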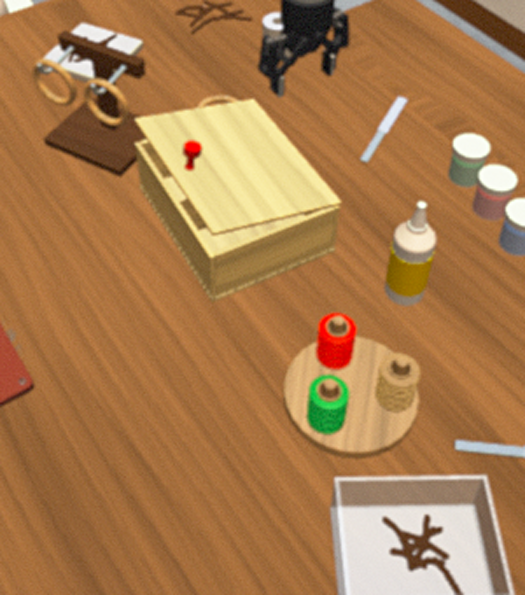

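```bash
python3 - <<'E'
from h import *
from scipy.optimize import least_squares
def circ(Q,r=None):
    f=lambda p:np.hypot(Q[:,0]-p[0],Q[:,1]-p[1])-(r or p[2])
    s=least_squares(f,[*Q[:,:2].mean(0),.03][:2 if r else 3],loss='soft_l1',f_scale=.003); return s.x.round(4),np.abs(s.fun).mean().round(4)
for n in ['scene','side']:
    P=np.load(n+'0.npy'); im=cv2.imread(f'pics/{n}0.png')[:,:,::-1]; hsv=cv2.cvtColor(im,cv2.COLOR_RGB2HSV)
    x,y,z=P[...,0],P[...,1],P[...,2]
    # lid
    m=(x>.40)&(x<.66)&(y>-.16)&(y<.2)&(z>.108)&(z<.16)&(hsv[...,2]>170)&(hsv[...,1]<130)
    Q=P[m]; 
    for _ in range(5):
        A=np.c_[Q[:,:2],np.ones(len(Q))]; c=np.linalg.lstsq(A,Q[:,2],rcond=None)[0]; r=Q[:,2]-A@c; Q=Q[abs(r)<.004]
    rect=cv2.minAreaRect(Q[:,:2].astype(np.float32))
    print(n,'lid plane',c.round(4),len(Q),'rect',rect, cv2.boxPoints(rect).round(3).tolist())
    red=(hsv[...,1]>180)&((hsv[...,0]<6)|(hsv[...,0]>174))&(hsv[...,2]>120)
    k=red&(y>-.1)&(y<.15)&(x>.38)&(x<.6)&(z>.12)
    if k.sum(): print(' knob',k.sum(),np.median(P[k],0).round(4),P[k].max(0),P[k].min(0))
    rk=(np.hypot(x-.46,y+.365)<.14)
    for nm,mm in dict(red=red,green=(hsv[...,0]>45)&(hsv[...,0]<80)&(hsv[...,1]>120),any=rk).items():
        t=mm&rk&(z>.083)&(z<.096); Q=P[t]
        if nm!='any' and len(Q)>8: print(' top',nm,len(Q),circ(Q),Q[:,:2].min(0).round(3),Q[:,:2].max(0).round(3), (Q[:,:2].min(0)+Q[:,:2].max(0))/2)
        if nm=='any':
            cl=cv2.connectedComponentsWithStats(t.astype(np.uint8))
            for i in range(1,cl[0]):
                Q=P[cl[1]==i]
                if len(Q)>15: print(' toptile',len(Q),Q[:,:2].min(0).round(3),Q[:,:2].max(0).round(3),((Q[:,:2].min(0)+Q[:,:2].max(0))/2).round(4),np.median(Q[:,2]).round(3))
    t=rk&(z>.014)&(z<.024); Q=P[t]; h=cv2.convexHull(Q[:,:2].astype(np.float32)); print(' disc',cv2.minEnclosingCircle(h), circ(h[:,0],.092))
    t=rk&(z>.098)&(z<.11); Q=P[t]
    if len(Q): 
        from scipy.cluster.vq import kmeans2
        print(' doweltops',kmeans2(Q,3,minit='++',seed=1)[0].round(4).tolist())
    # crossbar top
    t=(z>.186)&(z<.198)&(x>.3)&(x<.6)&(y>.15)&(y<.5); Q=P[t]
    if len(Q): r=cv2.minAreaRect(Q[:,:2].astype(np.float32)); print(' bar',len(Q),r,cv2.boxPoints(r).round(3).tolist())
    # ring_c
    t=(z>.007)&(z<.016)&(np.hypot(x-.64,y-.258)<.09); print(' ringc',t.sum(),circ(P[t]))
    for c0 in [(.363,.339),(.414,.240)]:
        t=(np.hypot(x-c0[0],y-c0[1])<.06)&(z>.09)&(z<.19)&(hsv[...,1]>50)&(hsv[...,2]>120)
        Q=P[t]
        if len(Q)>10:
            u,s,v=np.linalg.svd(Q-Q.mean(0)); print(' hring',len(Q),Q.mean(0).round(4),((Q.min(0)+Q.max(0))/2).round(4),Q.min(0).round(3),Q.max(0).round(3),'n',v[2].round(3),s.round(3))
E
```

```text
scene lid plane [-0.193   0.0196  0.2316] 6229 rect ((0.5153111219406128, 0.017096728086471558), (0.2798718512058258, 0.21777978539466858), 84.31974029541016) [[0.3930000066757202, -0.11100000143051147], [0.6100000143051147, -0.13300000131130219], [0.6380000114440918, 0.1459999978542328], [0.42100000381469727, 0.16699999570846558]]
 top red 96 (array([ 0.4732, -0.2984,  0.0215]), np.float64(0.003)) [ 0.45  -0.323] [ 0.5   -0.273] [ 0.47484454 -0.29807094]
 top green 71 (array([ 0.4027, -0.3715,  0.0213]), np.float64(0.0022)) [ 0.38  -0.395] [ 0.428 -0.348] [ 0.40412352 -0.37144981]
 toptile 148 [ 0.379 -0.395] [ 0.43  -0.345] [ 0.4045 -0.3699] 0.086
 toptile 175 [ 0.45  -0.323] [ 0.5   -0.273] [ 0.4748 -0.2981] 0.086
 toptile 173 [ 0.477 -0.42 ] [ 0.528 -0.37 ] [ 0.5025 -0.3947] 0.086
 disc ((0.46055033802986145, -0.35540571808815), 0.09350813180208206) (array([ 0.4614, -0.354 ]), np.float64(0.001))
 doweltops [[0.4752, -0.2979, 0.1019], [0.5028, -0.3942, 0.1025], [0.4038, -0.3702, 0.1018]]
 bar 430 ((0.4064270257949829, 0.30555373430252075), (0.10746724903583527, 0.1696857064962387)
[... 1587 characters left out ...]
.3977, 0.1025], [0.4007, -0.3734, 0.1024], [0.47, -0.3018, 0.1022]]
 bar 266 ((0.4041565954685211, 0.30148929357528687), (0.10681972652673721, 0.16976730525493622), 26.34808349609375) [[0.3190000057220459, 0.3540000021457672], [0.39399999380111694, 0.20200000703334808], [0.49000000953674316, 0.24899999797344208], [0.414000004529953, 0.4009999930858612]]
 ringc 47 (array([0.6333, 0.2486, 0.0437]), np.float64(0.0028))
 hring 243 [0.3569 0.3393 0.1418] [0.3582 0.3401 0.1409] [0.335 0.299 0.094] [0.381 0.381 0.188] n [0.895 0.446 0.014] [0.495 0.378 0.065]
 hring 243 [0.4057 0.2422 0.1436] [0.425  0.242  0.1413] [0.382 0.201 0.095] [0.468 0.283 0.187] n [-0.889 -0.458  0.003] [0.495 0.372 0.128]
```

Call:
move_arm(moves=[{"linear": [0.094,-0.72,-0.12],"rotation": [0,0,-0.469],"grip": 0.8},{"linear": [0.094,-0.72,-0.12],"rotation": [0,0,-0.469],"grip": 0.8},{"linear": [0.094,-0.72,-0.12],"rotation": [0,0,-0.469],"grip": 0.8},{"linear": [0.094,-0.72,-0.12],"rotation": [0,0,-0.469],"grip": 0.8},{"linear": [0.094,-0.72,-0.12],"rotation": [0,0,-0.469],"grip": 0.8}])

```text
t: 1.92
tool_pos: [0.4446, 0.0236, 0.2621]
eef_rot: [0.308, 0.951, 0.0, 0.001]
force: [-1.0, -0.2, 0.0]
grip_width: 0.0683
gripper_force: 0.0
```

```bash
cat >> h.py <<'E'
def go(x,y,z,yaw,pitch=0):
    """print linear/rotation shares to reach: TCP at xyz, closing line at world yaw (deg, mod 180 chosen shortest), tool z down tilted by pitch"""
    o=robot.get_obs(); R0=R.from_quat(o['eef_rot']); best=None
    for k in (0,180):
        a=np.deg2rad(yaw+k); yt=np.array([np.cos(a),np.sin(a),0]); zt=np.array([0,0,-1.]); xt=np.cross(yt,zt)
        Rt=R.from_matrix(np.c_[xt,yt,zt])
        rv=(R0.inv()*Rt).as_rotvec()
        if best is None or np.linalg.norm(rv)<np.linalg.norm(best): best=rv
    l=R0.inv().apply(np.array([x,y,z])-o['tool_pos'])/.25
    print('lin',l.round(3).tolist(),'rot',(best/np.pi).round(3).tolist(),'rows',max(np.linalg.norm(l)*4,np.degrees(np.linalg.norm(best))/10.7).round(1))
def st():
    o=robot.get_obs(); m=R.from_quat(o['eef_rot']).as_matrix()
    print('t',o['t'].round(2),'pos',o['tool_pos'].round(4),'yt',m[:,1].round(3),'zt',m[:,2].round(3),'F',o['force'].round(1),'w',o['grip_width'].round(4),'gf',o['gripper_force'].round(1),'q',o['joint_positions'].round(2))
E
python3 - <<'E'
from h import *
st(); go(.444,.0235,.26,84.4)
E
```

```text
Traceback (most recent call last):
  File "h.py", line 35, in st
    print('t',o['t'].round(2),'pos',o['tool_pos'].round(4),'yt',m[:,1].round(3),'zt',m[:,2].round(3),'F',o['force'].round(1),'w',o['grip_width'].round(4),'gf',o['gripper_force'].round(1),'q',o['joint_positions'].round(2))
              ^^^^^^^^^^^^
AttributeError: 'float' object has no attribute 'round'
```

Call:
move_arm(moves=[{"rotation": [0,0,-0.172],"grip": 0.8},{"rotation": [0,0,-0.172],"grip": 0.8},{"rotation": [0,0,-0.172],"grip": 0.8}])

```text
schema error: expected keys rotation, linear, grip
```

```bash
sed -i "s/print('t',o\['t'\].round(2)/o={k:np.array(v) for k,v in o.items()}; print('t',o['t'].round(2)/" h.py
python3 - <<'E'
from h import *
st()
p,P=cloud('wrist'); save(p,'w1.png')
hsv=cv2.cvtColor(p,cv2.COLOR_RGB2HSV)
red=(hsv[...,1]>180)&((hsv[...,0]<6)|(hsv[...,0]>174))&(P[...,2]>.13)&(P[...,2]<.22)
Q=P[red]; print(len(Q),np.median(Q,0),Q.min(0),Q.max(0), np.argwhere(red).mean(0))
go(.444,.0235,.166,84.4)
E
```

```text
t 1.92 pos [0.4446 0.0236 0.2621] yt [0.587 0.81  0.001] zt [ 0.002 -0.    -1.   ] F [-1.  -0.2  0. ] w 0.0683 gf 0.0 q [-0.12 -0.25  1.93 -0.    1.45 -1.07]
2062 [0.43823288 0.02615248 0.19089347] [0.42765565 0.01147256 0.15115452] [0.45531976 0.0378964  0.19501057] [254.08777886 320.1071775 ]
lin [0.003, -0.002, 0.384] rot [0.0, 0.001, -0.166] rows 2.8
```

View pics/w1.png

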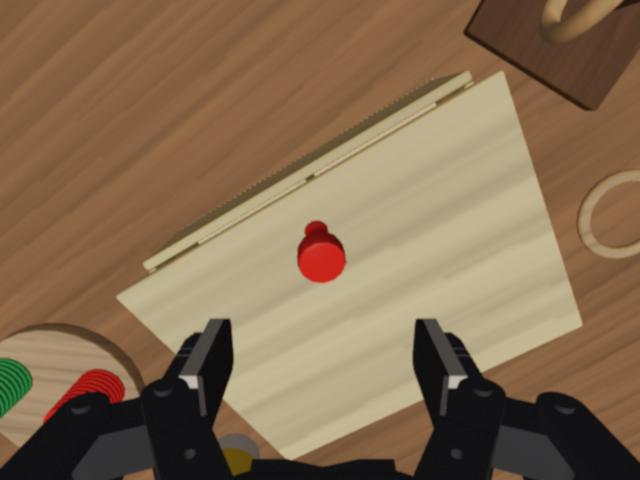

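Call:
move_arm(moves=[{"linear": [0.0,0.0,0.1],"rotation": [0,0,-0.166],"grip": 0.7},{"linear": [0.0,0.0,0.2],"rotation": [0,0,-0.166],"grip": 0.7},{"linear": [0.005,-0.006,0.37],"rotation": [0,0,-0.166],"grip": 0.7},{"linear": [0.005,-0.006,0.38],"rotation": [0,0,-0.166],"grip": 0.3},{"linear": [0.005,-0.006,0.38],"rotation": [0,0,-0.166],"grip": 0.0}])

```text
t: 2.6
tool_pos: [0.4432, 0.0238, 0.1671]
eef_rot: [0.058, 0.998, 0.001, -0.0]
force: [-3.2, -0.2, -1.8]
grip_width: 0.0256
gripper_force: 59.1
```

Call:
move_arm(moves=[{"linear": [0,0,0],"rotation": [0,0,0],"grip": 0.0},{"linear": [0,0,0],"rotation": [0,0,0],"grip": 0.0},{"linear": [0,0,0],"rotation": [0,0,0],"grip": 0.0},{"linear": [0,0,0],"rotation": [0,0,0],"grip": 0.0}])

```text
t: 3.1
tool_pos: [0.4434, 0.0237, 0.1675]
eef_rot: [0.057, 0.998, 0.001, 0.0]
force: [-3.1, 4.8, -1.8]
grip_width: 0.026
gripper_force: 59.1
```

```bash
python3 - <<'E'
from h import *
st()
o=robot.get_obs(); R0=R.from_quat(o['eef_rot'])
H=np.array([.622,.006,.105]); ex=np.array([.995,-.098,0]); 
def k(th): return H+ex*(-.19*np.cos(th)+.043*np.sin(th))+np.array([0,0,.19*np.sin(th)+.043*np.cos(th)])
print(k(.19))
for th in np.arange(.25,1.35,.1): print(round(th,2),(R0.inv().apply(k(th)-k(.19))/.25).round(3))
E
```

```text
t 3.1 pos [0.4434 0.0237 0.1675] yt [0.113 0.994 0.001] zt [ 0.001  0.001 -1.   ] F [-3.1  4.8 -1.8] w 0.026 gf 59.1 q [-0.13 -0.17  2.05  0.    1.26 -1.58]
[0.44443243 0.02348907 0.18310937]
0.25 [-0.02   0.    -0.042]
0.35 [-0.059  0.001 -0.11 ]
0.45 [-0.104  0.002 -0.173]
0.55 [-0.156  0.003 -0.231]
0.65 [-0.213  0.004 -0.284]
0.75 [-0.275  0.005 -0.331]
0.85 [-0.342  0.006 -0.372]
0.95 [-0.412  0.007 -0.406]
1.05 [-0.485  0.008 -0.432]
1.15 [-0.56   0.009 -0.451]
1.25 [-0.638  0.01  -0.463]
```

Call:
move_arm(moves=[{"linear": [-0.02,0,-0.042],"rotation": [0,0,0],"grip": 0.0},{"linear": [-0.038,0,-0.077],"rotation": [0,0,0],"grip": 0.0},{"linear": [-0.059,0.001,-0.11],"rotation": [0,0,0],"grip": 0.0},{"linear": [-0.081,0.002,-0.142],"rotation": [0,0,0],"grip": 0.0},{"linear": [-0.104,0.002,-0.173],"rotation": [0,0,0],"grip": 0.0}])

```text
t: 3.72
tool_pos: [0.4693, 0.0211, 0.2103]
eef_rot: [0.056, 0.998, 0.0, -0.0]
force: [1.1, 5.6, -6.4]
grip_width: 0.0256
gripper_force: 59.2
```

Call:
move_arm(moves=[{"linear": [-0.025,0,-0.03],"rotation": [0,0,0],"grip": 0.0},{"linear": [-0.052,0.001,-0.058],"rotation": [0,0,0],"grip": 0.0},{"linear": [-0.08,0.001,-0.085],"rotation": [0,0,0],"grip": 0.0},{"linear": [-0.109,0.002,-0.111],"rotation": [0,0,0],"grip": 0.0},{"linear": [-0.171,0.003,-0.158],"rotation": [0,0,0],"grip": 0.0}])

```text
t: 4.35
tool_pos: [0.5111, 0.0169, 0.2492]
eef_rot: [0.056, 0.998, 0.0, -0.001]
force: [-0.0, 5.0, -7.5]
grip_width: 0.0255
gripper_force: 59.5
```

```bash
python3 - <<'E'
from h import *
st()
E
```

```text
t 4.35 pos [0.5111 0.0169 0.2492] yt [0.112 0.994 0.   ] zt [-0.002  0.001 -1.   ] F [-0.   5.  -7.5] w 0.0255 gf 59.5 q [-0.12 -0.06  1.79  0.    1.41 -1.58]
```

Good, following the arc (θ≈0.75). Continue to about 1.35.

Call:
move_arm(moves=[{"linear": [-0.033,0.001,-0.021],"rotation": [0,0,0],"grip": 0.0},{"linear": [-0.067,0.001,-0.041],"rotation": [0,0,0],"grip": 0.0},{"linear": [-0.102,0.002,-0.059],"rotation": [0,0,0],"grip": 0.0},{"linear": [-0.137,0.002,-0.075],"rotation": [0,0,0],"grip": 0.0},{"linear": [-0.173,0.003,-0.09],"rotation": [0,0,0],"grip": 0.0}])

```text
t: 4.97
tool_pos: [0.5545, 0.0126, 0.2718]
eef_rot: [0.056, 0.998, -0.0, -0.001]
force: [-2.4, 3.9, -3.9]
grip_width: 0.0255
gripper_force: 60.2
```

Call:
move_arm(moves=[{"linear": [-0.037,0.0,-0.011],"rotation": [0,0,0],"grip": 0.0},{"linear": [-0.075,0.001,-0.019],"rotation": [0,0,0],"grip": 0.0},{"linear": [-0.114,0.001,-0.026],"rotation": [0,0,0],"grip": 0.0},{"linear": [-0.153,0.002,-0.031],"rotation": [0,0,0],"grip": 0.0},{"linear": [-0.192,0.002,-0.033],"rotation": [0,0,0],"grip": 0.0}])

```text
t: 5.6
tool_pos: [0.6035, 0.0076, 0.2826]
eef_rot: [0.056, 0.998, -0.0, 0.001]
force: [-5.1, 5.0, 6.4]
grip_width: 0.0257
gripper_force: 61.6
```

```bash
python3 - <<'E'
from h import *
st()
E
```

```text
t 5.6 pos [0.6035 0.0076 0.2826] yt [ 0.112  0.994 -0.   ] zt [ 0.003 -0.    -1.   ] F [-5.1  5.   6.4] w 0.0257 gf 61.6 q [-0.12  0.14  1.52 -0.    1.48 -1.58]
```

Call:
move_arm(moves=[{"linear": [-0.058,0.0,-0.001],"rotation": [0,0,0],"grip": 0.0},{"linear": [-0.117,0.001,-0.001],"rotation": [0,0,0],"grip": 0.0},{"linear": [-0.175,0.002,0.007],"rotation": [0,0,0],"grip": 0.0},{"linear": [-0.232,0.003,0.016],"rotation": [0,0,0],"grip": 0.0},{"linear": [-0.288,0.003,0.032],"rotation": [0,0,0],"grip": 0.0}])

```text
t: 6.22
tool_pos: [0.6763, 0.0003, 0.2756]
eef_rot: [0.056, 0.998, -0.0, 0.003]
force: [-1.5, 4.5, 6.5]
grip_width: 0.0255
gripper_force: 62.4
```

Call:
move_arm(moves=[{"linear": [-0.03,0.0,0.009],"rotation": [0,0,0],"grip": 0.0},{"linear": [-0.056,0.0,0.018],"rotation": [0,0,0],"grip": 0.0},{"linear": [-0.056,0.0,0.018],"rotation": [0,0,0],"grip": 0.0}])

```text
t: 6.6
tool_pos: [0.6908, -0.0011, 0.2708]
eef_rot: [0.056, 0.998, 0.0, 0.004]
force: [2.3, 4.2, 4.6]
grip_width: 0.0255
gripper_force: 62.4
```

```bash
python3 - <<'E'
from h import *
st()
E
```

```text
t 6.6 pos [ 0.6908 -0.0011  0.2708] yt [0.111 0.994 0.   ] zt [ 0.008 -0.    -1.   ] F [2.3 4.2 4.6] w 0.0255 gf 62.4 q [-0.12  0.35  1.29  0.    1.49 -1.57]
```

Call:
move_arm(moves=[{"linear": [0,0,0],"rotation": [0,0,0],"grip": 0.78},{"linear": [0,0,0],"rotation": [0,0,0],"grip": 0.78},{"linear": [0,0,0],"rotation": [0,0,0],"grip": 0.78},{"linear": [0,0,-0.25],"rotation": [0,0,0],"grip": 0.78},{"linear": [0,0,-0.5],"rotation": [0,0,0],"grip": 0.78}])

```text
t: 7.22
tool_pos: [0.6873, -0.0015, 0.3924]
eef_rot: [0.056, 0.998, -0.0, -0.001]
force: [1.6, 0.2, 1.5]
grip_width: 0.0663
gripper_force: 0.0
```

```bash
python3 - <<'E'
from h import *
st()
p,P=cloud('scene'); save(p,'s2.png')
# lid angle: points of lid
x,y,z=P[...,0],P[...,1],P[...,2]; t=(x>.6)&(x<.75)&(abs(y)<.15)&(z>.12)&(z<.34)
Q=P[t]; ex=np.array([.995,-.098]); s=(Q[:,:2]-[.622,.006])@ex; A=np.polyfit(Q[:,2]-.105,s,1); print(len(Q),A,'lid angle',np.pi/2+np.arctan(A[0]))
go(.472,-.2995,.396,84.4)
E
```

```text
t 7.22 pos [ 0.6873 -0.0015  0.3924] yt [ 0.112  0.994 -0.   ] zt [-0.003 -0.    -1.   ] F [1.6 0.2 1.5] w 0.0663 gf 0.0 q [-0.12  0.33  1.1  -0.    1.72 -1.58]
4966 [0.14458358 0.00631728] lid angle 1.7143848746998216
lin [0.731, -1.281, 0.026] rot [-0.0, 0.004, -0.005] rows 5.9
```

Call:
move_arm(moves=[{"linear": [0.25,-0.2,0],"rotation": [0,0,-0.005],"grip": 0.78},{"linear": [0.45,-0.4,0],"rotation": [0,0,-0.005],"grip": 0.78},{"linear": [0.6,-0.62,0.02],"rotation": [0,0,-0.005],"grip": 0.78},{"linear": [0.7,-0.85,0.02],"rotation": [0,0,-0.005],"grip": 0.78},{"linear": [0.73,-1.0,0.1],"rotation": [0,0,-0.005],"grip": 0.78}])

```text
t: 7.9
tool_pos: [0.4806, -0.2248, 0.3712]
eef_rot: [0.048, 0.999, -0.001, 0.002]
force: [0.1, -0.1, -0.4]
grip_width: 0.0664
gripper_force: 0.0
```

Call:
move_arm(moves=[{"linear": [0,-0.2,0.1],"rotation": [0,0,0],"grip": 0.78},{"linear": [0,-0.28,0.3],"rotation": [0,0,0],"grip": 0.78},{"linear": [0,-0.28,0.55],"rotation": [0,0,0],"grip": 0.78}])

```text
t: 8.28
tool_pos: [0.4748, -0.2955, 0.2317]
eef_rot: [0.05, 0.999, -0.002, 0.001]
force: [0.8, 0.4, -0.0]
grip_width: 0.0668
gripper_force: 0.0
```

```bash
cat >> h.py <<'E'
def tops(n,z0=.083,z1=.096):
    p,P=cloud(n); hsv=cv2.cvtColor(p,cv2.COLOR_RGB2HSV); x,y,z=[P[...,i] for i in range(3)]
    t=(np.hypot(x-.459,y+.356)<.12)&(z>z0)&(z<z1)
    cl=cv2.connectedComponentsWithStats(t.astype(np.uint8))
    for i in range(1,cl[0]):
        Q=P[cl[1]==i]
        if len(Q)>40:
            h=cv2.convexHull(Q[:,:2].astype(np.float32)); (c,r)=cv2.minEnclosingCircle(h); print(n,len(Q),'c',np.round(c,4),'r',round(r,4),'col',np.median(p[cl[1]==i],0),'z',np.median(Q[:,2]).round(3))
    return p
E
python3 - <<'E'
from h import *
st()
p=tops('wrist'); save(p,'w2.png')
go(.472,-.2995,.053,84.4)
E
```

```text
t 8.28 pos [ 0.4748 -0.2955  0.2317] yt [ 0.099  0.995 -0.003] zt [ 0.003 -0.003 -1.   ] F [ 0.8  0.4 -0. ] w 0.0668 gf 0.0 q [-0.7   0.06  1.7  -0.    1.37 -2.17]
wrist 3568 c [ 0.4013 -0.3712] r 0.0264 col [102. 204. 122.] z 0.087
wrist 120 c [ 0.4015 -0.3687] r 0.0076 col [104.  78.  52.] z 0.089
wrist 2905 c [ 0.4716 -0.299 ] r 0.0261 col [240.  88.  72.] z 0.086
wrist 96 c [ 0.4702 -0.2989] r 0.0078 col [110.  82.  55.] z 0.089
wrist 2554 c [ 0.4991 -0.3956] r 0.0264 col [198. 171. 134.] z 0.086
wrist 166 c [ 0.4984 -0.3952] r 0.008 col [105.  79.  52.] z 0.089
lin [-0.017, -0.039, 0.669] rot [0.002, -0.004, -0.0] rows 2.7
```

```bash
python3 - <<'E'
from h import *
st(); go(.4715,-.299,.053,84.4); st()
E
```

```text
t 8.32 pos [ 0.4703 -0.2908  0.2205] yt [0.098 0.995 0.007] zt [-0.01   0.008 -1.   ] F [-3.4  1.4 -7.7] w 0.0665 gf 0.0 q [-0.7   0.07  1.72 -0.    1.37 -2.17]
lin [-0.015, -0.037, 0.669] rot [0.002, -0.004, -0.0] rows 2.7
t 8.32 pos [ 0.4703 -0.2908  0.2205] yt [0.098 0.995 0.007] zt [-0.01   0.008 -1.   ] F [-3.4  1.4 -7.7] w 0.0665 gf 0.0 q [-0.7   0.07  1.72 -0.    1.37 -2.17]
```

Call:
move_arm(moves=[{"linear": [0,0,0],"rotation": [0,0,0],"grip": 0.78},{"linear": [0,0,0],"rotation": [0,0,0],"grip": 0.78}])

```text
t: 8.57
tool_pos: [0.4764, -0.2937, 0.2355]
eef_rot: [0.048, 0.999, -0.002, 0.002]
force: [-0.4, 0.3, 0.9]
grip_width: 0.067
gripper_force: 0.0
```

```bash
python3 - <<'E'
from h import *
st(); go(.4715,-.299,.053,84.4)
E
```

```text
t 8.57 pos [ 0.4764 -0.2937  0.2355] yt [ 0.095  0.995 -0.003] zt [ 0.004 -0.003 -1.   ] F [-0.4  0.3  0.9] w 0.067 gf 0.0 q [-0.69  0.06  1.7  -0.    1.38 -2.17]
lin [0.021, -0.021, 0.73] rot [-0.001, 0.001, 0.001] rows 2.9
```

Call:
move_arm(moves=[{"linear": [0.005,-0.01,0.15],"rotation": [0,0,0],"grip": 0.78},{"linear": [0.015,-0.022,0.3],"rotation": [0,0,0],"grip": 0.78},{"linear": [0.015,-0.022,0.38],"rotation": [0,0,0],"grip": 0.78},{"linear": [0.015,-0.022,0.4],"rotation": [0,0,0],"grip": 0.78},{"linear": [0.015,-0.022,0.4],"rotation": [0,0,0],"grip": 0.78}])

```text
t: 9.2
tool_pos: [0.472, -0.2987, 0.1343]
eef_rot: [0.048, 0.999, -0.001, 0.001]
force: [0.3, -0.0, 0.1]
grip_width: 0.0666
gripper_force: 0.0
```

```bash
python3 - <<'E'
from h import *
st(); go(.4715,-.299,.053,84.4)
E
```

```text
t 9.2 pos [ 0.472  -0.2987  0.1343] yt [ 0.095  0.995 -0.002] zt [ 0.003 -0.002 -1.   ] F [ 0.3 -0.   0.1] w 0.0666 gf 0.0 q [-0.71  0.15  1.8  -0.    1.19 -2.18]
lin [0.003, -0.001, 0.325] rot [-0.001, 0.001, 0.001] rows 1.3
```

Call:
move_arm(moves=[{"linear": [0.002,0,0.16],"rotation": [0,0,0],"grip": 0.78},{"linear": [0.002,0,0.29],"rotation": [0,0,0],"grip": 0.78},{"linear": [0.002,0,0.325],"rotation": [0,0,0],"grip": 0.78},{"linear": [0.002,0,0.325],"rotation": [0,0,0],"grip": 0.4},{"linear": [0.002,0,0.325],"rotation": [0,0,0],"grip": 0.4}])

```text
t: 9.82
tool_pos: [0.4713, -0.2988, 0.0527]
eef_rot: [0.048, 0.999, -0.001, 0.001]
force: [0.9, -0.3, -1.3]
grip_width: 0.05
gripper_force: 62.2
```

Call:
move_arm(moves=[{"linear": [0,0,0],"rotation": [0,0,0],"grip": 0.4},{"linear": [0,0,-0.12],"rotation": [0,0,0],"grip": 0.4},{"linear": [0,0,-0.28],"rotation": [0,0,0],"grip": 0.4},{"linear": [0,0,-0.44],"rotation": [0,0,0],"grip": 0.4},{"linear": [0,0,-0.5],"rotation": [0,0,0],"grip": 0.4}])

```text
t: 10.45
tool_pos: [0.4715, -0.2989, 0.1791]
eef_rot: [0.048, 0.999, -0.002, 0.002]
force: [-0.1, -0.3, -0.7]
grip_width: 0.0495
gripper_force: 62.6
```

```bash
cat >> h.py <<'E'
def chest(u,v,z=0): # own coords -> world
    return np.r_[np.array([.513,.0168])+u*np.array([.995,-.098])+v*np.array([.098,.995]),z]
E
python3 - <<'E'
from h import *
st(); 
for u in (-66,0,66): print(u,chest(u/1e3,-.068).round(4))
x,y,_=chest(.066,-.068); go(x,y,.178,84.4)
E
```

```text
t 10.45 pos [ 0.4715 -0.2989  0.1791] yt [ 0.096  0.995 -0.003] zt [ 0.004 -0.004 -1.   ] F [-0.1 -0.3 -0.7] w 0.0495 gf 62.6 q [-0.71  0.1   1.76  0.    1.27 -2.18]
-66 [ 0.4407 -0.0444  0.    ]
0 [ 0.5063 -0.0509  0.    ]
66 [ 0.572  -0.0573  0.    ]
lin [-0.308, 1.001, 0.003] rot [-0.001, 0.001, 0.001] rows 4.2
```

Call:
move_arm(moves=[{"linear": [-0.05,0.18,0],"rotation": [0,0,0],"grip": 0.4},{"linear": [-0.13,0.4,0],"rotation": [0,0,0],"grip": 0.4},{"linear": [-0.2,0.64,0],"rotation": [0,0,0],"grip": 0.4},{"linear": [-0.26,0.86,0],"rotation": [0,0,0],"grip": 0.4},{"linear": [-0.284,0.96,0],"rotation": [0,0,0],"grip": 0.4}])

```text
t: 11.08
tool_pos: [0.5637, -0.0625, 0.1744]
eef_rot: [0.047, 0.999, 0.0, -0.001]
force: [-0.7, -0.3, -2.0]
grip_width: 0.0498
gripper_force: 63.1
```

Call:
move_arm(moves=[{"linear": [0,0.04,0],"rotation": [0,0,0],"grip": 0.4},{"linear": [0,0.04,0],"rotation": [0,0,0],"grip": 0.4},{"linear": [0,0.04,0],"rotation": [0,0,0],"grip": 0.4}])

```text
t: 11.45
tool_pos: [0.5643, -0.057, 0.1754]
eef_rot: [0.049, 0.999, -0.0, -0.0]
force: [-0.5, -0.3, -0.6]
grip_width: 0.05
gripper_force: 63.1
```

```bash
python3 - <<'E'
from h import *
st(); x,y,_=chest(.060,-.068); go(x,y,.044,84.4)
p,P=cloud('wrist'); save(p,'w3.png')
E
```

```text
t 11.45 pos [ 0.5643 -0.057   0.1754] yt [ 0.097  0.995 -0.   ] zt [-0.001 -0.    -1.   ] F [-0.5 -0.3 -0.6] w 0.05 gf 63.1 q [-0.24  0.13  1.74 -0.    1.28 -1.71]
lin [-0.007, 0.002, 0.526] rot [-0.0, -0.0, 0.0] rows 2.1
```

View pics/w3.png

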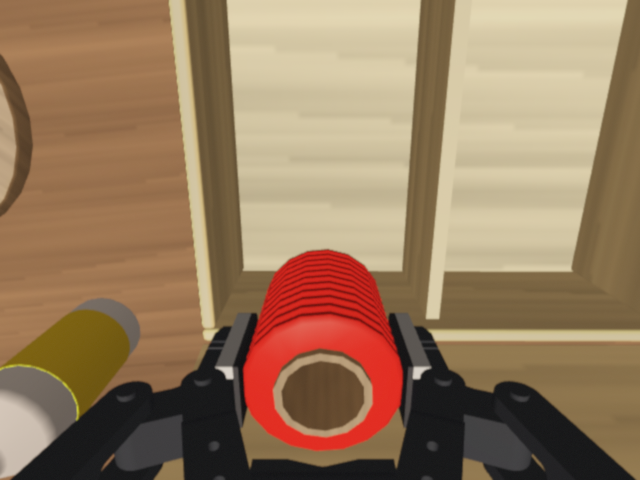

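```bash
python3 - <<'E'
from h import *
st(); p,P=cloud('wrist'); 
for (r,c) in [(335,215),(328,500),(335,550),(322,435),(100,180),(200,190),(100,455),(200,445)]:
    Q=P[r-3:r+4,c-6:c+7].reshape(-1,3); Q=Q[(Q[:,2]>.1)&(Q[:,2]<.112)]
    if len(Q): 
        m=Q.mean(0); d=m[:2]-[.513,.0168]; print((r,c),m.round(4),'u',(d@[.995,-.098]).round(4),'v',(d@[.098,.995]).round(4))
E
```

```text
t 11.5 pos [ 0.5644 -0.057   0.1755] yt [ 0.098  0.995 -0.   ] zt [-0. -0. -1.] F [-0.  -0.1 -1.6] w 0.05 gf 63.1 q [-0.24  0.13  1.74 -0.    1.28 -1.71]
(335, 215) [ 0.6013 -0.1267  0.1046] u 0.1019 v -0.1341
(328, 500) [0.6156 0.0444 0.1021] u 0.0994 v 0.0375
(335, 550) [0.6213 0.0732 0.1042] u 0.1022 v 0.0667
(100, 180) [ 0.4709 -0.1166  0.1045] u -0.0289 v -0.1369
(200, 190) [ 0.5204 -0.1214  0.1046] u 0.0209 v -0.1368
```

Call:
move_arm(moves=[{"linear": [-0.007,0.0,0.15],"rotation": [0,0,0],"grip": 0.4},{"linear": [-0.007,0.0,0.35],"rotation": [0,0,0],"grip": 0.4},{"linear": [-0.007,0.0,0.49],"rotation": [0,0,0],"grip": 0.4},{"linear": [-0.007,0.0,0.527],"rotation": [0,0,0],"grip": 0.4},{"linear": [-0.007,0.0,0.527],"rotation": [0,0,0],"grip": 0.4}])

```text
t: 12.18
tool_pos: [0.5666, -0.0565, 0.0442]
eef_rot: [0.048, 0.999, -0.0, -0.0]
force: [-0.3, 0.4, -0.7]
grip_width: 0.0499
gripper_force: 62.9
```

Call:
move_arm(moves=[{"linear": [0,0,0],"rotation": [0,0,0],"grip": 0.7},{"linear": [0,0,0],"rotation": [0,0,0],"grip": 0.7},{"linear": [0,0,-0.15],"rotation": [0,0,0],"grip": 0.7},{"linear": [0,0,-0.35],"rotation": [0,0,0],"grip": 0.7},{"linear": [0,0,-0.52],"rotation": [0,0,0],"grip": 0.7}])

```text
t: 12.8
tool_pos: [0.5672, -0.056, 0.1771]
eef_rot: [0.048, 0.999, -0.0, 0.002]
force: [0.2, -0.4, -1.3]
grip_width: 0.0599
gripper_force: 0.0
```

```bash
python3 - <<'E'
from h import *
st(); go(.4014,-.371,.175,84.4)
E
```

```text
t 12.8 pos [ 0.5672 -0.056   0.1771] yt [ 0.096  0.995 -0.   ] zt [ 0.003 -0.001 -1.   ] F [ 0.2 -0.4 -1.3] w 0.0599 gf 0.0 q [-0.24  0.13  1.73 -0.    1.28 -1.71]
lin [0.54, -1.318, 0.007] rot [-0.0, 0.001, 0.001] rows 5.7
```

Call:
move_arm(moves=[{"linear": [0.07,-0.18,0],"rotation": [0,0,0],"grip": 0.78},{"linear": [0.16,-0.4,0],"rotation": [0,0,0],"grip": 0.78},{"linear": [0.25,-0.62,0],"rotation": [0,0,0],"grip": 0.78},{"linear": [0.34,-0.82,0],"rotation": [0,0,0],"grip": 0.78},{"linear": [0.41,-1.0,0],"rotation": [0,0,0],"grip": 0.78}])

```text
t: 13.42
tool_pos: [0.4398, -0.2969, 0.1755]
eef_rot: [0.048, 0.999, -0.001, 0.001]
force: [0.3, -0.5, -0.1]
grip_width: 0.0666
gripper_force: 0.0
```

Call:
move_arm(moves=[{"linear": [0.06,-0.15,0],"rotation": [0,0,0],"grip": 0.78},{"linear": [0.12,-0.29,0.05],"rotation": [0,0,0],"grip": 0.78},{"linear": [0.13,-0.318,0.12],"rotation": [0,0,0],"grip": 0.78},{"linear": [0.13,-0.318,0.15],"rotation": [0,0,0],"grip": 0.78},{"linear": [0.13,-0.318,0.15],"rotation": [0,0,0],"grip": 0.78}])

```text
t: 14.05
tool_pos: [0.4007, -0.3695, 0.1357]
eef_rot: [0.047, 0.999, 0.001, -0.0]
force: [0.1, 0.2, 0.2]
grip_width: 0.0664
gripper_force: 0.0
```

```bash
python3 - <<'E'
from h import *
st(); go(.4014,-.371,.053,84.4)
E
```

```text
t 14.05 pos [ 0.4007 -0.3695  0.1357] yt [0.095 0.995 0.001] zt [-0.001  0.002 -1.   ] F [0.1 0.2 0.2] w 0.0664 gf 0.0 q [-0.89  0.12  1.83  0.    1.2  -2.37]
lin [-0.004, -0.006, 0.331] rot [0.0, -0.0, 0.001] rows 1.3
```

Call:
move_arm(moves=[{"linear": [-0.004,-0.006,0.16],"rotation": [0,0,0],"grip": 0.78},{"linear": [-0.004,-0.006,0.3],"rotation": [0,0,0],"grip": 0.78},{"linear": [-0.004,-0.006,0.331],"rotation": [0,0,0],"grip": 0.78},{"linear": [-0.004,-0.006,0.331],"rotation": [0,0,0],"grip": 0.4},{"linear": [-0.004,-0.006,0.331],"rotation": [0,0,0],"grip": 0.4}])

```text
t: 14.68
tool_pos: [0.4024, -0.3734, 0.0555]
eef_rot: [0.048, 0.999, -0.001, 0.001]
force: [0.9, -0.2, -0.9]
grip_width: 0.0499
gripper_force: 62.2
```

Call:
move_arm(moves=[{"linear": [0,0,0],"rotation": [0,0,0],"grip": 0.4},{"linear": [0,0,-0.12],"rotation": [0,0,0],"grip": 0.4},{"linear": [0,0,-0.28],"rotation": [0,0,0],"grip": 0.4},{"linear": [0,0,-0.44],"rotation": [0,0,0],"grip": 0.4},{"linear": [0,0,-0.5],"rotation": [0,0,0],"grip": 0.4}])

```text
t: 15.3
tool_pos: [0.4025, -0.374, 0.1822]
eef_rot: [0.048, 0.999, -0.002, 0.002]
force: [-0.4, -0.8, -1.6]
grip_width: 0.0498
gripper_force: 62.6
```

```bash
python3 - <<'E'
from h import *
st(); x,y,_=chest(-.06,-.068); go(x,y,.178,84.4)
E
```

```text
t 15.3 pos [ 0.4025 -0.374   0.1822] yt [ 0.096  0.995 -0.004] zt [ 0.004 -0.004 -1.   ] F [-0.4 -0.8 -1.6] w 0.0498 gf 62.6 q [-0.89  0.08  1.78  0.    1.28 -2.37]
lin [-0.049, 1.327, 0.011] rot [-0.001, 0.001, 0.0] rows 5.3
```

Call:
move_arm(moves=[{"linear": [-0.01,0.18,0],"rotation": [0,0,0],"grip": 0.4},{"linear": [-0.02,0.4,0],"rotation": [0,0,0],"grip": 0.4},{"linear": [-0.03,0.62,0],"rotation": [0,0,0],"grip": 0.4},{"linear": [-0.04,0.82,0],"rotation": [0,0,0],"grip": 0.4},{"linear": [-0.04,1.0,0],"rotation": [0,0,0],"grip": 0.4}])

```text
t: 15.92
tool_pos: [0.4348, -0.1227, 0.1778]
eef_rot: [0.048, 0.999, 0.0, -0.0]
force: [1.0, -0.2, -1.2]
grip_width: 0.0501
gripper_force: 62.8
```

Call:
move_arm(moves=[{"linear": [-0.01,0.17,0],"rotation": [0,0,0],"grip": 0.4},{"linear": [-0.01,0.29,0],"rotation": [0,0,0],"grip": 0.4},{"linear": [-0.01,0.327,0],"rotation": [0,0,0],"grip": 0.4},{"linear": [-0.01,0.327,0],"rotation": [0,0,0],"grip": 0.4},{"linear": [-0.01,0.327,0],"rotation": [0,0,0],"grip": 0.4}])

```text
t: 16.55
tool_pos: [0.4455, -0.0444, 0.1784]
eef_rot: [0.048, 0.999, -0.0, -0.0]
force: [-0.2, 0.0, -2.2]
grip_width: 0.0499
gripper_force: 62.9
```

```bash
python3 - <<'E'
from h import *
st(); x,y,_=chest(-.06,-.068); go(x,y,.046,84.4)
E
```

```text
t 16.55 pos [ 0.4455 -0.0444  0.1784] yt [ 0.097  0.995 -0.   ] zt [-0. -0. -1.] F [-0.2  0.  -2.2] w 0.0499 gf 62.9 q [-0.28 -0.17  2.03 -0.    1.29 -1.75]
lin [-0.005, -0.002, 0.53] rot [-0.0, -0.0, 0.0] rows 2.1
```

Call:
move_arm(moves=[{"linear": [-0.005,0.0,0.15],"rotation": [0,0,0],"grip": 0.4},{"linear": [-0.005,0.0,0.35],"rotation": [0,0,0],"grip": 0.4},{"linear": [-0.005,0.0,0.49],"rotation": [0,0,0],"grip": 0.4},{"linear": [-0.005,0.0,0.527],"rotation": [0,0,0],"grip": 0.4},{"linear": [-0.005,0.0,0.527],"rotation": [0,0,0],"grip": 0.4}])

```text
t: 17.18
tool_pos: [0.447, -0.0443, 0.0471]
eef_rot: [0.049, 0.999, 0.0, -0.0]
force: [0.2, -0.0, -1.5]
grip_width: 0.0503
gripper_force: 62.7
```

Call:
move_arm(moves=[{"linear": [0,0,0],"rotation": [0,0,0],"grip": 0.7},{"linear": [0,0,0],"rotation": [0,0,0],"grip": 0.7},{"linear": [0,0,-0.15],"rotation": [0,0,0],"grip": 0.7},{"linear": [0,0,-0.35],"rotation": [0,0,0],"grip": 0.7},{"linear": [0,0,-0.52],"rotation": [0,0,0],"grip": 0.7}])

```text
t: 17.8
tool_pos: [0.4475, -0.0437, 0.1799]
eef_rot: [0.048, 0.999, -0.0, 0.001]
force: [1.3, -0.4, -0.2]
grip_width: 0.0597
gripper_force: 0.0
```

```bash
python3 - <<'E'
from h import *
st(); go(.499,-.3955,.175,84.4)
E
```

```text
t 17.8 pos [ 0.4475 -0.0437  0.1799] yt [ 0.096  0.995 -0.001] zt [ 0.003 -0.001 -1.   ] F [ 1.3 -0.4 -0.2] w 0.0597 gf 0.0 q [-0.27 -0.17  2.02 -0.    1.29 -1.75]
lin [-0.34, -1.381, 0.021] rot [-0.0, 0.001, 0.001] rows 5.7
```

Call:
move_arm(moves=[{"linear": [-0.03,-0.18,0],"rotation": [0,0,0],"grip": 0.78},{"linear": [-0.09,-0.4,0],"rotation": [0,0,0],"grip": 0.78},{"linear": [-0.15,-0.62,0],"rotation": [0,0,0],"grip": 0.78},{"linear": [-0.2,-0.82,0],"rotation": [0,0,0],"grip": 0.78},{"linear": [-0.25,-1.0,0],"rotation": [0,0,0],"grip": 0.78}])

```text
t: 18.42
tool_pos: [0.4855, -0.3008, 0.1782]
eef_rot: [0.048, 0.999, -0.001, 0.001]
force: [0.1, 0.3, 0.8]
grip_width: 0.0667
gripper_force: 0.0
```

Call:
move_arm(moves=[{"linear": [-0.04,-0.17,0],"rotation": [0,0,0],"grip": 0.78},{"linear": [-0.09,-0.34,0.05],"rotation": [0,0,0],"grip": 0.78},{"linear": [-0.09,-0.381,0.12],"rotation": [0,0,0],"grip": 0.78},{"linear": [-0.09,-0.381,0.15],"rotation": [0,0,0],"grip": 0.78},{"linear": [-0.09,-0.381,0.15],"rotation": [0,0,0],"grip": 0.78}])

```text
t: 19.05
tool_pos: [0.4979, -0.3937, 0.1386]
eef_rot: [0.048, 0.999, 0.001, -0.001]
force: [-0.3, 0.1, 0.5]
grip_width: 0.0668
gripper_force: 0.0
```

```bash
python3 - <<'E'
from h import *
st(); go(.499,-.3955,.053,84.4)
E
```

```text
t 19.05 pos [ 0.4979 -0.3937  0.1386] yt [0.095 0.995 0.002] zt [-0.001  0.002 -1.   ] F [-0.3  0.1  0.5] w 0.0668 gf 0.0 q [-0.79  0.32  1.58  0.    1.24 -2.27]
lin [-0.005, -0.007, 0.342] rot [0.001, -0.0, 0.001] rows 1.4
```

Call:
move_arm(moves=[{"linear": [0,0,0.16],"rotation": [0,0,0],"grip": 0.78},{"linear": [0,0,0.31],"rotation": [0,0,0],"grip": 0.78},{"linear": [0,0,0.35],"rotation": [0,0,0],"grip": 0.78},{"linear": [0,0,0.35],"rotation": [0,0,0],"grip": 0.4},{"linear": [0,0,0.35],"rotation": [0,0,0],"grip": 0.4}])

```text
t: 19.68
tool_pos: [0.4995, -0.3962, 0.054]
eef_rot: [0.048, 0.999, -0.001, 0.001]
force: [-0.3, -0.7, -0.8]
grip_width: 0.0508
gripper_force: 62.3
```

Call:
move_arm(moves=[{"linear": [0,0,0],"rotation": [0,0,0],"grip": 0.4},{"linear": [0,0,-0.12],"rotation": [0,0,0],"grip": 0.4},{"linear": [0,0,-0.28],"rotation": [0,0,0],"grip": 0.4},{"linear": [0,0,-0.44],"rotation": [0,0,0],"grip": 0.4},{"linear": [0,0,-0.5],"rotation": [0,0,0],"grip": 0.4}])

```text
t: 20.3
tool_pos: [0.4997, -0.3969, 0.181]
eef_rot: [0.048, 0.999, -0.002, 0.002]
force: [0.0, 1.0, -1.2]
grip_width: 0.0506
gripper_force: 62.7
```

```bash
python3 - <<'E'
from h import *
st(); x,y,_=chest(0,-.068); go(x,y,.178,84.4)
E
```

```text
t 20.3 pos [ 0.4997 -0.3969  0.181 ] yt [ 0.096  0.995 -0.004] zt [ 0.004 -0.004 -1.   ] F [ 0.   1.  -1.2] w 0.0506 gf 62.7 q [-0.79  0.28  1.55  0.    1.3  -2.27]
lin [0.107, 1.38, 0.006] rot [-0.001, 0.002, 0.0] rows 5.5
```

Call:
move_arm(moves=[{"linear": [0.01,0.18,0],"rotation": [0,0,0],"grip": 0.4},{"linear": [0.03,0.4,0],"rotation": [0,0,0],"grip": 0.4},{"linear": [0.05,0.62,0],"rotation": [0,0,0],"grip": 0.4},{"linear": [0.07,0.82,0],"rotation": [0,0,0],"grip": 0.4},{"linear": [0.08,1.0,0],"rotation": [0,0,0],"grip": 0.4}])

```text
t: 20.92
tool_pos: [0.5016, -0.1427, 0.176]
eef_rot: [0.048, 0.999, 0.0, -0.001]
force: [-0.5, -0.2, -0.8]
grip_width: 0.0505
gripper_force: 62.8
```

Call:
move_arm(moves=[{"linear": [0.015,0.19,0],"rotation": [0,0,0],"grip": 0.4},{"linear": [0.027,0.34,0],"rotation": [0,0,0],"grip": 0.4},{"linear": [0.027,0.378,0],"rotation": [0,0,0],"grip": 0.4},{"linear": [0.027,0.378,0],"rotation": [0,0,0],"grip": 0.4},{"linear": [0.027,0.378,0],"rotation": [0,0,0],"grip": 0.4}])

```text
t: 21.55
tool_pos: [0.5047, -0.051, 0.1767]
eef_rot: [0.049, 0.999, -0.0, -0.0]
force: [-0.4, 0.4, -2.0]
grip_width: 0.0505
gripper_force: 62.9
```

```bash
python3 - <<'E'
from h import *
st(); x,y,_=chest(0,-.068); go(x,y,.045,84.4)
p,P=cloud('wrist'); save(p,'w4.png')
E
```

```text
t 21.55 pos [ 0.5047 -0.051   0.1767] yt [ 0.097  0.995 -0.   ] zt [-0. -0. -1.] F [-0.4  0.4 -2. ] w 0.0505 gf 62.9 q [-0.26 -0.02  1.89 -0.    1.27 -1.73]
lin [-0.006, 0.002, 0.527] rot [-0.0, -0.0, 0.0] rows 2.1
```

View pics/w4.png

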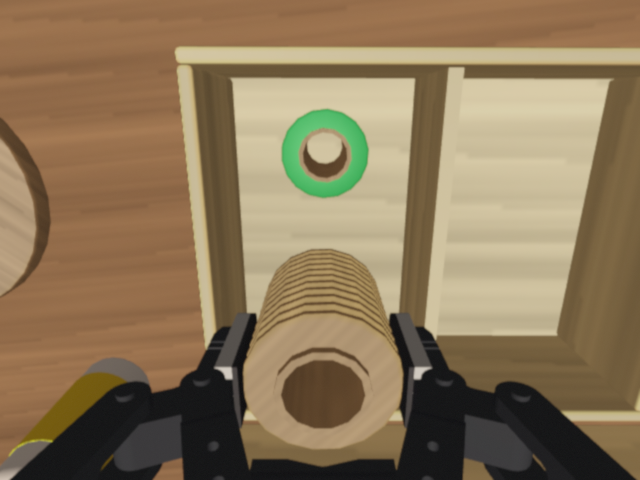

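Call:
move_arm(moves=[{"linear": [-0.006,0.0,0.15],"rotation": [0,0,0],"grip": 0.4},{"linear": [-0.006,0.0,0.35],"rotation": [0,0,0],"grip": 0.4},{"linear": [-0.006,0.0,0.49],"rotation": [0,0,0],"grip": 0.4},{"linear": [-0.006,0.0,0.525],"rotation": [0,0,0],"grip": 0.4},{"linear": [-0.006,0.0,0.525],"rotation": [0,0,0],"grip": 0.4}])

```text
t: 22.22
tool_pos: [0.5064, -0.0508, 0.0459]
eef_rot: [0.049, 0.999, 0.0, -0.0]
force: [-0.4, 0.9, -0.2]
grip_width: 0.0506
gripper_force: 62.9
```

Call:
move_arm(moves=[{"linear": [0,0,0],"rotation": [0,0,0],"grip": 0.7},{"linear": [0,0,0],"rotation": [0,0,0],"grip": 0.7},{"linear": [0,0,-0.15],"rotation": [0,0,0],"grip": 0.7},{"linear": [0,0,-0.35],"rotation": [0,0,0],"grip": 0.7},{"linear": [0,0,-0.6],"rotation": [0,0,0],"grip": 0.5}])

```text
t: 22.85
tool_pos: [0.5057, -0.0499, 0.1973]
eef_rot: [0.048, 0.999, 0.0, -0.0]
force: [0.9, -0.3, 0.1]
grip_width: 0.0436
gripper_force: 0.0
```

```bash
python3 - <<'E'
from h import *
st()
# stand pose: crossbar top points, excluding hook tips
for n in ['scene','side']:
    P=np.load(n+'0.npy'); x,y,z=[P[...,i] for i in range(3)]
    t=(z>.184)&(z<.198)&(x>.3)&(x<.6)&(y>.15)&(y<.5); Q=P[t][:,:2]
    a=np.deg2rad(26.3); 
    for _ in range(4):
        ex=np.array([np.cos(a),np.sin(a)]); ey=np.array([-ex[1],ex[0]])
        s=Q@ex; med=np.median(s); k=abs(s-med)<.013; v=(Q@ey)[k]; s=s[k]; c=np.polyfit(v,s,1); a-=np.arctan(c[0])*1.0
    print(n,'yaw',np.degrees(a),'n',k.sum(),'s',s.min().round(4),s.max().round(4),'v',v.min().round(4),v.max().round(4),'centre',ex*(s.min()+s.max())/2+ey*(v.min()+v.max())/2)
E
```

```text
t 22.85 pos [ 0.5057 -0.0499  0.1973] yt [0.096 0.995 0.   ] zt [-0.001  0.    -1.   ] F [ 0.9 -0.3  0.1] w 0.0436 gf 0.0 q [-0.25 -0.03  1.86  0.    1.31 -1.73]
scene yaw 26.406568181957514 n 435 s 0.5297 0.5534 v 0.0073 0.1771 centre [0.444057   0.32344179]
side yaw 25.65900304832176 n 272 s 0.5225 0.5457 v 0.0123 0.1822 centre [0.43930932 0.31894588]
```

```bash
python3 - <<'E'
from h import *
go(.4189,.2172,.265,26.1)
E
```

```text
lin [0.448, 1.03, -0.27] rot [-0.0, -0.0, 0.324] rows 5.5
```

Call:
move_arm(moves=[{"linear": [0.02,0.06,-0.2],"rotation": [0,0,0.05],"grip": 0.5},{"linear": [0.12,0.28,-0.27],"rotation": [0,0,0.11],"grip": 0.5},{"linear": [0.22,0.5,-0.27],"rotation": [0,0,0.17],"grip": 0.5},{"linear": [0.32,0.72,-0.27],"rotation": [0,0,0.23],"grip": 0.5},{"linear": [0.42,0.94,-0.27],"rotation": [0,0,0.29],"grip": 0.5}])

```text
t: 23.48
tool_pos: [0.4319, 0.1744, 0.2647]
eef_rot: [0.445, 0.896, 0.001, 0.001]
force: [1.0, 1.3, 0.3]
grip_width: 0.0424
gripper_force: 0.0
```

Call:
move_arm(moves=[{"linear": [0.07,0.03,0],"rotation": [0,0,0.034],"grip": 0.5},{"linear": [0.07,0.03,0],"rotation": [0,0,0.034],"grip": 0.5},{"linear": [0.07,0.03,0],"rotation": [0,0,0.034],"grip": 0.5}])

```text
t: 23.85
tool_pos: [0.4279, 0.1907, 0.2638]
eef_rot: [0.489, 0.872, 0.0, 0.001]
force: [-0.0, -0.9, -0.4]
grip_width: 0.0424
gripper_force: 0.0
```

```bash
python3 - <<'E'
from h import *
st(); go(.4189,.2172,.265,26.1); go(.4189,.2172,.149,26.1)
p,P=cloud('wrist'); save(p,'w5.png'); np.save('w5.npy',P)
ex=np.array([.898,.44]); ey=np.array([-.44,.898]); O=np.array([.4415,.321])
x=(P[...,:2]-O)@ex; y=(P[...,:2]-O)@ey; z=P[...,2]
for s in (-1,1):
    t=(abs(y-s*.055)<.06)&(abs(x+.066)<.022)&(z>.09)&(z<.19); 
    if t.sum()<30: continue
    hs=cv2.cvtColor(p,cv2.COLOR_RGB2HSV); t&=hs[...,1]>50
    print(s,t.sum(),'x',np.percentile(x[t],[2,50,98]).round(4),'y',np.percentile(y[t],[1,50,99]).round(4),'z',np.percentile(z[t],[2,50,99]).round(4))
t=(z>.186)&(z<.198)&(abs(x)<.03)&(abs(y)<.1); print('bar',t.sum(),np.percentile(x[t],[2,98]),np.percentile(y[t],[1,99]))
E
```

```text
t 23.85 pos [0.4279 0.1907 0.2638] yt [0.853 0.522 0.001] zt [ 0.001 -0.    -1.   ] F [-0.  -0.9 -0.4] w 0.0424 gf 0.0 q [ 0.25 -0.19  1.88 -0.    1.45 -0.3 ]
lin [0.109, 0.025, -0.005] rot [0.0, 0.0, 0.03] rows 0.5
lin [0.11, 0.024, 0.459] rot [0.0, 0.0, 0.03] rows 1.9
-1 3358 x [-0.0703 -0.0654 -0.059 ] y [-0.0923 -0.0471 -0.0095] z [0.104  0.1777 0.1848]
1 899 x [-0.0704 -0.0653 -0.0592] y [0.0117 0.0191 0.036 ] z [0.1096 0.1597 0.1709]
bar 9332 [-0.00861883  0.01017487] [-0.08028708  0.02586098]
```

View pics/w5.png

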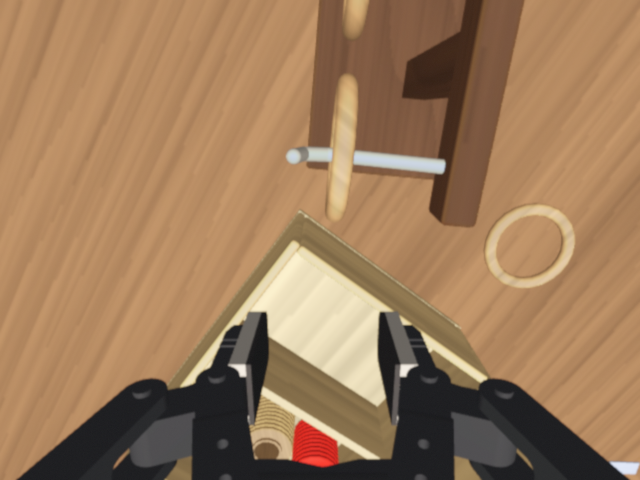

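```bash
python3 - <<'E'
from h import *
st(); go(.4183,.2206,.149,26.1)
E
```

```text
t 23.9 pos [0.428  0.1904 0.2636] yt [0.854 0.521 0.001] zt [ 0.001 -0.    -1.   ] F [-0.2 -0.2 -0.2] w 0.0427 gf 0.0 q [ 0.25 -0.19  1.88 -0.    1.45 -0.3 ]
lin [0.124, 0.03, 0.458] rot [0.0, 0.0, 0.029] rows 1.9
```

Call:
move_arm(moves=[{"linear": [0.124,0.03,0],"rotation": [0,0,0.029],"grip": 0.5},{"linear": [0.124,0.03,0.1],"rotation": [0,0,0.029],"grip": 0.5},{"linear": [0.124,0.03,0.15],"rotation": [0,0,0.029],"grip": 0.5},{"linear": [0.124,0.03,0.15],"rotation": [0,0,0.029],"grip": 0.5}])

```text
t: 24.4
tool_pos: [0.4174, 0.2205, 0.2245]
eef_rot: [0.529, 0.848, -0.001, -0.001]
force: [0.5, 0.1, 0.6]
grip_width: 0.0426
gripper_force: 0.0
```

```bash
python3 - <<'E'
from h import *
st(); go(.4183,.2206,.149,26.1)
E
```

```text
t 24.4 pos [0.4174 0.2205 0.2245] yt [ 0.898  0.44  -0.003] zt [-0.002 -0.001 -1.   ] F [0.5 0.1 0.6] w 0.0426 gf 0.0 q [ 0.32 -0.15  1.92 -0.    1.37 -0.14]
lin [-0.001, 0.004, 0.302] rot [-0.001, -0.0, -0.0] rows 1.2
```

Descend, grip, then lift 42 mm.

Call:
move_arm(moves=[{"linear": [0,0.003,0.15],"rotation": [0,0,0],"grip": 0.5},{"linear": [0,0.003,0.28],"rotation": [0,0,0],"grip": 0.5},{"linear": [0,0.003,0.302],"rotation": [0,0,0],"grip": 0.5},{"linear": [0,0.003,0.302],"rotation": [0,0,0],"grip": 0.0},{"linear": [0,0.003,0.302],"rotation": [0,0,0],"grip": 0.0}])

```text
t: 25.02
tool_pos: [0.4199, 0.2222, 0.1521]
eef_rot: [0.529, 0.849, 0.001, 0.001]
force: [0.7, -0.3, 1.2]
grip_width: 0.0102
gripper_force: 58.4
```

Call:
move_arm(moves=[{"linear": [0,0,0],"rotation": [0,0,0],"grip": 0.0},{"linear": [0,0,-0.06],"rotation": [0,0,0],"grip": 0.0},{"linear": [0,0,-0.12],"rotation": [0,0,0],"grip": 0.0},{"linear": [0,0,-0.17],"rotation": [0,0,0],"grip": 0.0},{"linear": [0,0,-0.17],"rotation": [0,0,0],"grip": 0.0}])

```text
t: 25.65
tool_pos: [0.4195, 0.2223, 0.1944]
eef_rot: [0.529, 0.849, 0.001, 0.001]
force: [-0.3, -0.1, -0.2]
grip_width: 0.0105
gripper_force: 58.4
```

```bash
python3 - <<'E'
from h import *
st()
p,P=cloud('wrist'); save(p,'w6.png')
E
```

```text
t 25.65 pos [0.4195 0.2223 0.1944] yt [0.898 0.441 0.003] zt [ 0.003  0.001 -1.   ] F [-0.3 -0.1 -0.2] w 0.0105 gf 58.4 q [ 0.32 -0.12  1.95  0.    1.31 -0.14]
```

View pics/w6.png

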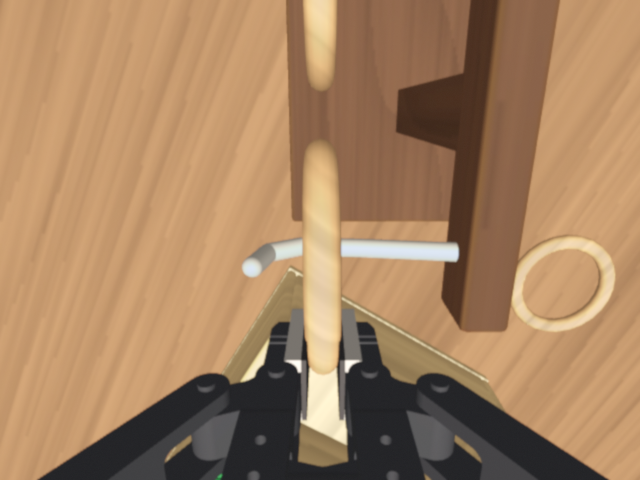

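Call:
move_arm(moves=[{"linear": [0,-0.08,0],"rotation": [0,0,0],"grip": 0.0},{"linear": [0,-0.18,0],"rotation": [0,0,0],"grip": 0.0},{"linear": [0,-0.27,0],"rotation": [0,0,0],"grip": 0.0},{"linear": [-0.05,-0.29,-0.12],"rotation": [0,0,0],"grip": 0.0},{"linear": [-0.1,-0.29,-0.25],"rotation": [0,0,0],"grip": 0.0}])

```text
t: 26.32
tool_pos: [0.3633, 0.167, 0.2547]
eef_rot: [0.529, 0.849, -0.001, -0.001]
force: [0.4, -0.2, 0.4]
grip_width: 0.0102
gripper_force: 58.5
```

```bash
sed -i 's/Rt=R.from_matrix(np.c_\[xt,yt,zt\])/Rt=R.from_matrix(np.c_[xt,yt,zt])*R.from_euler("x",pitch if k==0 else -pitch,degrees=True)/' h.py
python3 - <<'E'
from h import *
st(); x,y,_=chest(-.068,.040); go(x,y,.20,-5.6); go(x,y,.2,-5.6,20); go(x,y,.065,-5.6,20)
E
```

```text
t 26.32 pos [0.3633 0.167  0.2547] yt [ 0.898  0.441 -0.002] zt [-0.002 -0.001 -1.   ] F [ 0.4 -0.2  0.4] w 0.0102 gf 58.5 q [ 0.23 -0.36  2.04  0.    1.47 -0.22]
lin [-0.524, 0.126, 0.218] rot [-0.001, 0.0, 0.176] rows 3.0
lin [-0.524, 0.126, 0.218] rot [0.107, 0.031, 0.175] rows 3.5
lin [-0.525, 0.128, 0.758] rot [0.107, 0.031, 0.175] rows 3.7
```

Call:
move_arm(moves=[{"linear": [-0.2,0.05,0],"rotation": [0,0,0.06],"grip": 0.0},{"linear": [-0.4,0.1,0.05],"rotation": [0.02,0.005,0.12],"grip": 0.0},{"linear": [-0.524,0.126,0.15],"rotation": [0.06,0.015,0.175],"grip": 0.0},{"linear": [-0.524,0.126,0.218],"rotation": [0.107,0.031,0.175],"grip": 0.0},{"linear": [-0.524,0.126,0.218],"rotation": [0.107,0.031,0.175],"grip": 0.0}])

```text
t: 26.95
tool_pos: [0.4488, 0.0629, 0.1941]
eef_rot: [0.73, 0.66, -0.12, -0.133]
force: [0.0, 0.5, -1.6]
grip_width: 0.01
gripper_force: 58.7
```

```bash
python3 - <<'E'
from h import *
st(); x,y,_=chest(-.068,.040); go(x,y,.2,-5.6,20); go(x,y,.065,-5.6,20)
E
```

```text
t 26.95 pos [0.4488 0.0629 0.1941] yt [ 0.931 -0.095 -0.352] zt [-0.35   0.036 -0.936] F [ 0.   0.5 -1.6] w 0.01 gf 58.7 q [-0.05  0.13  1.74  0.02  1.63  0.05]
lin [0.002, -0.007, -0.023] rot [-0.003, -0.001, -0.001] rows 0.1
lin [0.001, 0.184, 0.483] rot [-0.003, -0.001, -0.001] rows 2.1
```

Call:
move_arm(moves=[{"linear": [0,0.07,0.18],"rotation": [0,0,0],"grip": 0.0},{"linear": [0,0.14,0.37],"rotation": [0,0,0],"grip": 0.0},{"linear": [0,0.175,0.46],"rotation": [0,0,0],"grip": 0.0},{"linear": [0,0.184,0.483],"rotation": [0,0,0],"grip": 0.0},{"linear": [0,0.184,0.483],"rotation": [0,0,0],"grip": 0.0}])

```text
t: 27.58
tool_pos: [0.4535, 0.064, 0.073]
eef_rot: [0.73, 0.662, -0.114, -0.127]
force: [0.4, -0.5, -0.1]
grip_width: 0.0102
gripper_force: 58.8
```

Call:
move_arm(moves=[{"linear": [0,0,0],"rotation": [0,0,0],"grip": 0.45},{"linear": [0,0,0],"rotation": [0,0,0],"grip": 0.45},{"linear": [0,0,-0.15],"rotation": [0,0,0],"grip": 0.45},{"linear": [0,0,-0.35],"rotation": [0,0,0],"grip": 0.45},{"linear": [0,0,-0.52],"rotation": [0,0,0],"grip": 0.45}])

```text
t: 28.2
tool_pos: [0.4976, 0.0591, 0.1962]
eef_rot: [0.73, 0.661, -0.114, -0.127]
force: [0.1, -0.6, -0.2]
grip_width: 0.0387
gripper_force: 0.0
```

```bash
python3 - <<'E'
from h import *
st(); p,P=cloud('wrist'); save(p,'w7.png')
p,P=cloud('scene'); save(p,'s7.png')
O=np.array([.4398,.3242]);ex=np.array([.898,.44]); ey=np.array([-.44,.898])
g=O-.065*ex+(.055+.028)*ey; print('ring a grip',g); go(g[0],g[1],.265,26.1)
E
```

```text
t 28.2 pos [0.4976 0.0591 0.1962] yt [ 0.937 -0.093 -0.337] zt [-0.335  0.035 -0.942] F [ 0.1 -0.6 -0.2] w 0.0387 gf 0.0 q [-0.05  0.23  1.62  0.02  1.63  0.05]
ring a grip [0.34491  0.370134]
lin [1.178, -0.789, -0.001] rot [-0.104, -0.03, -0.175] rows 5.7
```

View pics/w7.png

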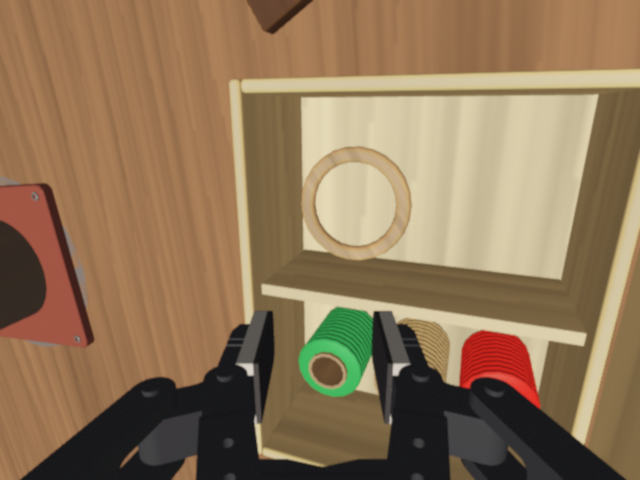

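```bash
python3 - <<'E'
from h import *
go(.3695,.3198,.275,26.1)
E
```

```text
lin [0.987, -0.691, -0.077] rot [-0.104, -0.03, -0.175] rows 4.8
```

Call:
move_arm(moves=[{"linear": [0,-0.08,-0.22],"rotation": [-0.04,-0.01,-0.04],"grip": 0.5},{"linear": [0.2,-0.22,-0.25],"rotation": [-0.08,-0.02,-0.09],"grip": 0.5},{"linear": [0.42,-0.35,-0.22],"rotation": [-0.104,-0.03,-0.14],"grip": 0.5},{"linear": [0.64,-0.48,-0.17],"rotation": [-0.104,-0.03,-0.175],"grip": 0.5},{"linear": [0.85,-0.61,-0.12],"rotation": [-0.104,-0.03,-0.175],"grip": 0.5}])

```text
t: 28.92
tool_pos: [0.3859, 0.2807, 0.2744]
eef_rot: [0.529, 0.849, -0.001, -0.004]
force: [-0.0, 0.9, -0.0]
grip_width: 0.0431
gripper_force: 0.0
```

Call:
move_arm(moves=[{"linear": [0,0,0],"rotation": [0,0,0],"grip": 0.5},{"linear": [0,0,0],"rotation": [0,0,0],"grip": 0.5}])

```text
t: 29.18
tool_pos: [0.3872, 0.2792, 0.2738]
eef_rot: [0.529, 0.849, -0.002, -0.004]
force: [0.4, 0.2, 0.2]
grip_width: 0.0431
gripper_force: 0.0
```

```bash
python3 - <<'E'
from h import *
st(); go(.3695,.3198,.225,26.1)
p,P=cloud('wrist'); save(p,'w8.png')
ex=np.array([.898,.44]); ey=np.array([-.44,.898]); O=np.array([.4398,.3242])
x=(P[...,:2]-O)@ex; y=(P[...,:2]-O)@ey; z=P[...,2]
t=(abs(y-.055)<.055)&(abs(x+.066)<.022)&(z>.09)&(z<.19)&(cv2.cvtColor(p,cv2.COLOR_RGB2HSV)[...,1]>50)
print(t.sum(),'x',np.percentile(x[t],[2,50,98]).round(4),'y',np.percentile(y[t],[1,50,99]).round(4),'z',np.percentile(z[t],[2,50,99]).round(4))
E
```

```text
t 29.18 pos [0.3872 0.2792 0.2738] yt [ 0.897  0.441 -0.008] zt [-0.01   0.001 -1.   ] F [0.4 0.2 0.2] w 0.0431 gf 0.0 q [ 0.46 -0.16  1.84  0.    1.47 -0.  ]
lin [0.176, 0.01, 0.196] rot [-0.003, -0.002, 0.0] rows 1.1
3005 x [-0.0705 -0.0648 -0.0588] y [0.0129 0.0579 0.0965] z [0.1545 0.1784 0.1848]
```

Call:
move_arm(moves=[{"linear": [0.176,0.008,0.02],"rotation": [-0.003,-0.002,0],"grip": 0.5},{"linear": [0.177,0.008,0.15],"rotation": [-0.003,-0.002,0],"grip": 0.5},{"linear": [0.177,0.008,0.3],"rotation": [-0.003,-0.002,0],"grip": 0.5},{"linear": [0.177,0.008,0.45],"rotation": [-0.003,-0.002,0],"grip": 0.5},{"linear": [0.177,0.008,0.49],"rotation": [-0.003,-0.002,0],"grip": 0.5}])

```text
t: 29.85
tool_pos: [0.3679, 0.3177, 0.149]
eef_rot: [0.53, 0.848, -0.002, -0.0]
force: [-0.8, 0.4, 0.7]
grip_width: 0.0427
gripper_force: 0.0
```

Call:
move_arm(moves=[{"linear": [0,0,0],"rotation": [0,0,0],"grip": 0.3},{"linear": [0,0,0],"rotation": [0,0,0],"grip": 0.0},{"linear": [0,0,0],"rotation": [0,0,0],"grip": 0.0},{"linear": [0,0,0],"rotation": [0,0,0],"grip": 0.0}])

```text
t: 30.35
tool_pos: [0.3697, 0.3207, 0.1533]
eef_rot: [0.529, 0.849, 0.002, 0.002]
force: [2.1, -1.4, 3.6]
grip_width: 0.0104
gripper_force: 58.8
```

```bash
python3 - <<'E'
from h import *
st()
E
```

```text
t 30.35 pos [0.3697 0.3207 0.1533] yt [0.898 0.44  0.005] zt [ 0.005  0.001 -1.   ] F [ 2.1 -1.4  3.6] w 0.0104 gf 58.8 q [ 0.55 -0.04  1.96 -0.    1.22  0.1 ]
```

Call:
move_arm(moves=[{"linear": [0,0,-0.06],"rotation": [0,0,0],"grip": 0.0},{"linear": [0,0,-0.13],"rotation": [0,0,0],"grip": 0.0},{"linear": [0,0,-0.175],"rotation": [0,0,0],"grip": 0.0},{"linear": [0,0,-0.175],"rotation": [0,0,0],"grip": 0.0},{"linear": [0,-0.05,-0.175],"rotation": [0,0,0],"grip": 0.0}])

```text
t: 30.98
tool_pos: [0.3569, 0.3145, 0.1951]
eef_rot: [0.529, 0.849, 0.0, 0.001]
force: [0.5, -1.0, -1.4]
grip_width: 0.0099
gripper_force: 58.5
```

Call:
move_arm(moves=[{"linear": [0,-0.08,0],"rotation": [0,0,0],"grip": 0.0},{"linear": [0,-0.17,0],"rotation": [0,0,0],"grip": 0.0},{"linear": [0,-0.23,0],"rotation": [0,0,0],"grip": 0.0},{"linear": [-0.02,-0.24,-0.12],"rotation": [0,0,0],"grip": 0.0},{"linear": [-0.05,-0.24,-0.28],"rotation": [0,0,0],"grip": 0.0}])

```text
t: 31.6
tool_pos: [0.3066, 0.2759, 0.2641]
eef_rot: [0.529, 0.849, -0.002, -0.0]
force: [1.3, -0.5, -0.1]
grip_width: 0.0097
gripper_force: 58.6
```

```bash
python3 - <<'E'
from h import *
st(); x,y,_=chest(.068,.040); go(x,y,.26,-5.6,0); go(x,y,.2,-5.6,-20)
E
```

```text
t 31.6 pos [0.3066 0.2759 0.2641] yt [ 0.898  0.441 -0.003] zt [-0.002 -0.002 -1.   ] F [ 1.3 -0.5 -0.1] w 0.0097 gf 58.6 q [ 0.54 -0.33  2.   -0.    1.48  0.09]
lin [-1.302, 0.6, 0.016] rot [-0.001, 0.001, 0.176] rows 5.7
lin [-1.301, 0.601, 0.256] rot [-0.109, -0.03, 0.175] rows 5.8
```

Call:
move_arm(moves=[{"linear": [-0.2,0,-0.12],"rotation": [0,0,0.03],"grip": 0.0},{"linear": [-0.42,0.05,-0.15],"rotation": [0,0,0.06],"grip": 0.0},{"linear": [-0.62,0.12,-0.15],"rotation": [0,0,0.1],"grip": 0.0},{"linear": [-0.82,0.22,-0.1],"rotation": [0,0,0.14],"grip": 0.0},{"linear": [-1.0,0.34,-0.05],"rotation": [0,0,0.175],"grip": 0.0}])

```text
t: 32.22
tool_pos: [0.4953, 0.0885, 0.2774]
eef_rot: [0.741, 0.671, 0.0, 0.0]
force: [-0.1, 0.2, 0.3]
grip_width: 0.01
gripper_force: 58.6
```

```bash
python3 - <<'E'
from h import *
st(); x,y,_=chest(.068,.040); go(x,y,.2,-5.6,-20)
E
```

```text
t 32.22 pos [0.4953 0.0885 0.2774] yt [ 0.995 -0.098  0.001] zt [ 0.001 -0.    -1.   ] F [-0.1  0.2  0.3] w 0.01 gf 58.6 q [ 0.02 -0.1   1.78 -0.    1.47  0.12]
lin [-0.118, 0.37, 0.31] rot [-0.111, 0.0, -0.0] rows 2.0
```

Call:
move_arm(moves=[{"linear": [-0.06,0.18,0.0],"rotation": [-0.04,0,0],"grip": 0.0},{"linear": [-0.118,0.33,0.15],"rotation": [-0.09,0,0],"grip": 0.0},{"linear": [-0.118,0.34,0.28],"rotation": [-0.111,0,0],"grip": 0.0},{"linear": [-0.118,0.34,0.31],"rotation": [-0.111,0,0],"grip": 0.0},{"linear": [-0.118,0.34,0.31],"rotation": [-0.111,0,0],"grip": 0.0}])

```text
t: 32.85
tool_pos: [0.5767, 0.0529, 0.201]
eef_rot: [0.728, 0.663, 0.117, 0.128]
force: [-0.1, -0.7, -0.4]
grip_width: 0.0103
gripper_force: 58.7
```

```bash
python3 - <<'E'
from h import *
st(); x,y,_=chest(.060,.040); go(x,y,.066,-5.6,-20)
E
```

```text
t 32.85 pos [0.5767 0.0529 0.201 ] yt [ 0.936 -0.088  0.342] zt [ 0.34  -0.032 -0.94 ] F [-0.1 -0.7 -0.4] w 0.0103 gf 58.7 q [-0.03 -0.12  1.98 -0.03  0.94  0.07]
lin [-0.009, -0.184, 0.508] rot [-0.0, -0.0, 0.001] rows 2.2
```

Call:
move_arm(moves=[{"linear": [0,-0.07,0.19],"rotation": [0,0,0],"grip": 0.0},{"linear": [-0.005,-0.14,0.39],"rotation": [0,0,0],"grip": 0.0},{"linear": [-0.006,-0.178,0.49],"rotation": [0,0,0],"grip": 0.0},{"linear": [-0.006,-0.184,0.505],"rotation": [0,0,0],"grip": 0.0},{"linear": [-0.006,-0.184,0.505],"rotation": [0,0,0],"grip": 0.0}])

```text
t: 33.48
tool_pos: [0.579, 0.0512, 0.0688]
eef_rot: [0.728, 0.663, 0.118, 0.13]
force: [-0.3, -1.1, -1.9]
grip_width: 0.0099
gripper_force: 58.8
```

Call:
move_arm(moves=[{"linear": [0,0,0],"rotation": [0,0,0],"grip": 0.3},{"linear": [0,0,0],"rotation": [0,0,0],"grip": 0.3},{"linear": [0,0,-0.15],"rotation": [0,0,0],"grip": 0.3},{"linear": [0,0,-0.35],"rotation": [0,0,0],"grip": 0.3},{"linear": [0,0,-0.55],"rotation": [0.05,0,0],"grip": 0.3}])

```text
t: 34.1
tool_pos: [0.5254, 0.0561, 0.1944]
eef_rot: [0.736, 0.67, 0.063, 0.069]
force: [1.2, -0.5, 0.3]
grip_width: 0.0254
gripper_force: 0.0
```

```bash
python3 - <<'E'
from h import *
st()
p,P=cloud('scene'); save(p[150:350,100:560],'s9.png'); x,y,z=[P[...,i] for i in range(3)]
hs=cv2.cvtColor(p,cv2.COLOR_RGB2HSV)
for r in robot.cut_out('scene','ring_c'): 
    Q=P[r['mask']]; Q=Q[Q[:,2]>.006]; print(round(r['confidence'],2),np.round(r['box']),np.median(Q,0).round(3),((np.percentile(Q,2,0)+np.percentile(Q,98,0))/2).round(4),np.ptp(Q,0).round(3))
p,P=cloud('wrist'); save(p,'w9.png')
for r in robot.cut_out('wrist','ring_c'): 
    Q=P[r['mask']]; print('w',round(r['confidence'],2),np.round(r['box']),np.percentile(Q,[2,50,98],axis=0).round(3).tolist())
x,y,_=chest(.0,.14); go(.6385,.257,.20,-5.6)
E
```

```text
t 34.1 pos [0.5254 0.0561 0.1944] yt [ 0.978 -0.091  0.185] zt [ 0.185 -0.017 -0.983] F [ 1.2 -0.5  0.3] w 0.0254 gf 0.0 q [-0.04 -0.13  1.97 -0.01  1.11  0.06]
0.61 [408. 279.  29.  32.] [0.606 0.245 0.009] [0.6054 0.2518 0.0101] [0.089 0.086 0.009]
w 0.85 [178. 206. 119. 116.] [[nan, nan, nan], [nan, nan, nan], [nan, nan, nan]]
w 0.6 [294. 197. 109. 117.] [[nan, nan, nan], [nan, nan, nan], [nan, nan, nan]]
lin [0.843, 0.342, 0.062] rot [0.064, -0.0, 0.001] rows 3.6
```

View pics/s9.png

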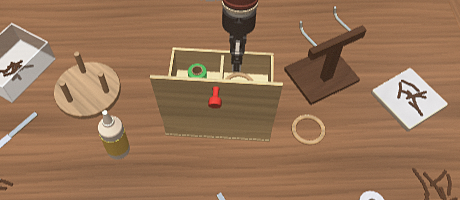

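```bash
python3 - <<'E'
from h import *
go(.62,.235,.22,-5.6)
E
```

```text
lin [0.748, 0.294, -0.03] rot [0.064, -0.0, 0.001] rows 3.2
```

Call:
move_arm(moves=[{"linear": [0.2,0.0,-0.06],"rotation": [0.064,0,0],"grip": 0.45},{"linear": [0.42,0.08,-0.05],"rotation": [0.064,0,0],"grip": 0.45},{"linear": [0.64,0.2,-0.04],"rotation": [0.064,0,0],"grip": 0.45},{"linear": [0.748,0.294,-0.03],"rotation": [0.064,0,0],"grip": 0.45},{"linear": [0.748,0.294,-0.03],"rotation": [0.064,0,0],"grip": 0.45}])

```text
t: 34.92
tool_pos: [0.6182, 0.2367, 0.2142]
eef_rot: [0.739, 0.674, -0.003, -0.003]
force: [-1.3, -0.1, -0.4]
grip_width: 0.0384
gripper_force: 0.0
```

Call:
move_arm(moves=[{"linear": [0,0,0],"rotation": [0,0,0],"grip": 0.45},{"linear": [0,0,0],"rotation": [0,0,0],"grip": 0.45},{"linear": [0,0,0],"rotation": [0,0,0],"grip": 0.45}])

```text
t: 35.3
tool_pos: [0.6178, 0.2342, 0.2171]
eef_rot: [0.74, 0.673, -0.002, -0.002]
force: [-0.3, -0.3, 0.6]
grip_width: 0.0385
gripper_force: 0.0
```

```bash
python3 - <<'E'
from h import *
st(); p,P=cloud('wrist'); save(p,'w10.png'); x,y,z=[P[...,i] for i in range(3)]
t=(z>.006)&(z<.016)&(np.hypot(x-.605,y-.252)<.09); Q=P[t][:,:2]
(c,r)=cv2.minEnclosingCircle(Q.astype(np.float32)); print(len(Q),c,r,np.percentile(Q,[1,99],axis=0))
g=np.array(c)+.04*np.array([.995,-.098]); print(g); go(*g,.08,-5.6); go(*g,.002,-5.6)
E
```

```text
t 35.3 pos [0.6178 0.2342 0.2171] yt [ 0.995 -0.095 -0.006] zt [-0.006  0.001 -1.   ] F [-0.3 -0.3  0.6] w 0.0385 gf 0.0 q [0.24 0.32 1.43 0.   1.39 0.34]
3954 (0.5821878910064697, 0.25796326994895935) 0.06638690829277039 [[0.52139716 0.21037777]
 [0.64574485 0.29695241]]
[0.62198789 0.25404327]
lin [0.08, 0.012, 0.549] rot [-0.002, -0.0, 0.001] rows 2.2
lin [0.08, 0.014, 0.861] rot [-0.002, -0.0, 0.001] rows 3.5
```

View pics/w10.png

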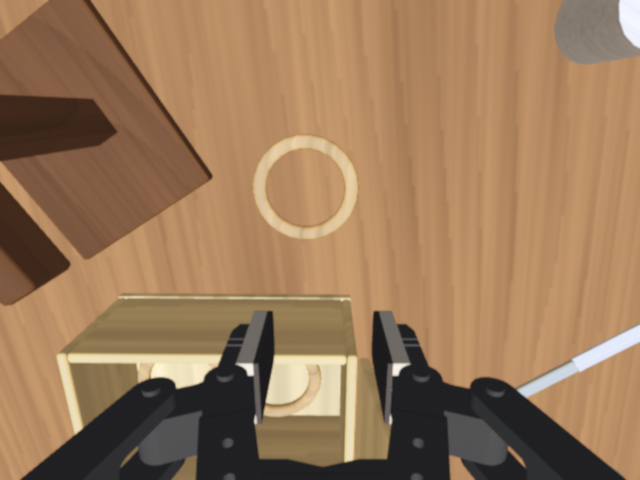

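```bash
python3 - <<'E'
from h import *
p,P=cloud('wrist'); st(); x,y,z=[P[...,i] for i in range(3)]
v,u=np.mgrid[:480,:640]
t=(z>.005)&(z<.016)&(np.hypot(u-306,v-187)<65); Q=P[t][:,:2]
(c,r)=cv2.minEnclosingCircle(Q.astype(np.float32)); print(len(Q),c,r,np.percentile(Q,[1,99],axis=0).mean(0), np.percentile(z[t],[5,95]))
g=np.array(c)+.04*np.array([.995,-.098]); print(g); go(*g,.06,-5.6); go(*g,.002,-5.6)
E
```

```text
t 35.4 pos [0.618  0.2345 0.2172] yt [ 0.995 -0.095 -0.006] zt [-0.006  0.001 -1.   ] F [0.4 0.1 0.4] w 0.0389 gf 0.0 q [0.24 0.32 1.43 0.   1.39 0.34]
3934 (0.6022749543190002, 0.25301578640937805) 0.04589506611227989 [0.60237878 0.25344952] [0.00721492 0.01237331]
[0.64207495 0.24909579]
lin [0.067, 0.094, 0.628] rot [-0.002, -0.0, 0.001] rows 2.6
lin [0.067, 0.096, 0.86] rot [-0.002, -0.0, 0.001] rows 3.5
```

Call:
move_arm(moves=[{"linear": [0.067,0.094,0.15],"rotation": [-0.002,0,0.001],"grip": 0.45},{"linear": [0.067,0.094,0.35],"rotation": [-0.002,0,0.001],"grip": 0.45},{"linear": [0.067,0.094,0.55],"rotation": [-0.002,0,0.001],"grip": 0.45},{"linear": [0.067,0.094,0.63],"rotation": [-0.002,0,0.001],"grip": 0.45},{"linear": [0.067,0.094,0.63],"rotation": [-0.002,0,0.001],"grip": 0.45}])

```text
t: 36.02
tool_pos: [0.6411, 0.2492, 0.058]
eef_rot: [0.741, 0.672, -0.001, -0.001]
force: [0.6, 0.3, -0.6]
grip_width: 0.0382
gripper_force: 0.0
```

Call:
move_arm(moves=[{"linear": [0,0,0],"rotation": [0,0,0],"grip": 0.45},{"linear": [0,0,0],"rotation": [0,0,0],"grip": 0.45}])

```text
t: 36.28
tool_pos: [0.6439, 0.2501, 0.0621]
eef_rot: [0.741, 0.672, 0.002, 0.001]
force: [0.2, 0.0, 0.1]
grip_width: 0.0384
gripper_force: 0.0
```

```bash
python3 - <<'E'
from h import *
st(); go(.6421,.2491,.002,-5.6)
E
```

```text
t 36.28 pos [0.6439 0.2501 0.0621] yt [ 0.995 -0.097  0.004] zt [ 0.004  0.001 -1.   ] F [0.2 0.  0.1] w 0.0384 gf 0.0 q [0.26 0.52 1.47 0.   1.15 0.35]
lin [-0.005, -0.008, 0.241] rot [0.001, -0.0, 0.0] rows 1.0
```

Call:
move_arm(moves=[{"linear": [-0.003,-0.004,0.12],"rotation": [0,0,0],"grip": 0.45},{"linear": [-0.003,-0.004,0.2],"rotation": [0,0,0],"grip": 0.45},{"linear": [-0.003,-0.004,0.233],"rotation": [0,0,0],"grip": 0.45},{"linear": [-0.003,-0.004,0.235],"rotation": [0,0,0],"grip": 0.2},{"linear": [-0.003,-0.004,0.235],"rotation": [0,0,0],"grip": 0.0}])

```text
t: 36.9
tool_pos: [0.6416, 0.2492, 0.0013]
eef_rot: [0.741, 0.672, 0.0, 0.0]
force: [0.5, -0.4, -1.4]
grip_width: 0.0107
gripper_force: 56.1
```

Call:
move_arm(moves=[{"linear": [0,0,0],"rotation": [0,0,0],"grip": 0.0},{"linear": [0,0,0],"rotation": [0,0,0],"grip": 0.0},{"linear": [0,0,-0.06],"rotation": [0,0,0],"grip": 0.0},{"linear": [0,0,-0.15],"rotation": [0,0,0],"grip": 0.0},{"linear": [0,0,-0.3],"rotation": [0,0,0],"grip": 0.0}])

```text
t: 37.52
tool_pos: [0.6402, 0.2488, 0.0763]
eef_rot: [0.741, 0.672, -0.001, -0.001]
force: [0.8, 0.4, -1.0]
grip_width: 0.0102
gripper_force: 56.1
```

```bash
python3 - <<'E'
from h import *
st(); p,P=cloud('wrist'); save(p,'w11.png')
x,y,_=chest(.04,.068); go(x,y,.2,-5.6); go(x,y,.05,-5.6)
E
```

```text
t 37.52 pos [0.6402 0.2488 0.0763] yt [ 0.995 -0.097 -0.002] zt [-0.002 -0.    -1.   ] F [ 0.8  0.4 -1. ] w 0.0102 gf 56.1 q [0.26 0.5  1.47 0.   1.17 0.35]
lin [-0.706, -0.269, -0.468] rot [0.002, -0.001, 0.0] rows 3.6
lin [-0.708, -0.273, 0.132] rot [0.002, -0.001, 0.0] rows 3.1
```

View pics/w11.png

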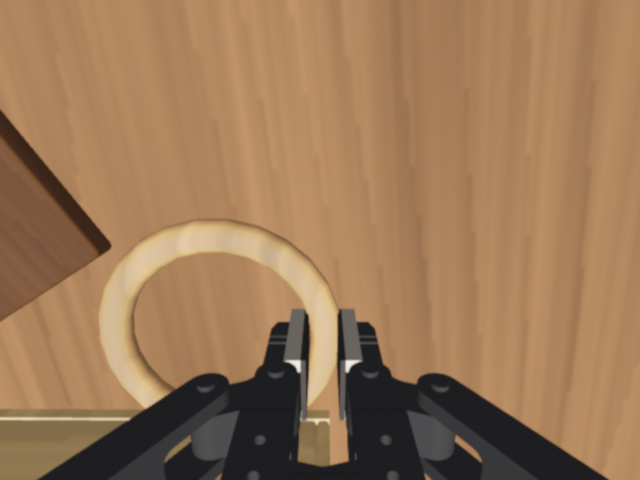

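Call:
move_arm(moves=[{"linear": [0,-0.06,-0.2],"rotation": [0,0,0],"grip": 0.0},{"linear": [0,-0.18,-0.4],"rotation": [0,0,0],"grip": 0.0},{"linear": [-0.16,-0.27,-0.48],"rotation": [0,0,0],"grip": 0.0},{"linear": [-0.38,-0.27,-0.48],"rotation": [0,0,0],"grip": 0.0},{"linear": [-0.6,-0.27,-0.48],"rotation": [0,0,0],"grip": 0.0}])

```text
t: 38.2
tool_pos: [0.5595, 0.1053, 0.1981]
eef_rot: [0.74, 0.672, 0.001, 0.001]
force: [-0.1, -0.2, -0.1]
grip_width: 0.0107
gripper_force: 56.3
```

Call:
move_arm(moves=[{"linear": [-0.1,0,0],"rotation": [0,0,0],"grip": 0.0},{"linear": [-0.106,0,0],"rotation": [0,0,0],"grip": 0.0},{"linear": [-0.106,0,0],"rotation": [0,0,0],"grip": 0.0}])

```text
t: 38.58
tool_pos: [0.5571, 0.0804, 0.1965]
eef_rot: [0.741, 0.672, 0.001, 0.0]
force: [0.0, 0.2, -1.0]
grip_width: 0.0101
gripper_force: 56.3
```

```bash
python3 - <<'E'
from h import *
st(); x,y,_=chest(.04,.068); go(x,y,.045,-5.6)
p,P=cloud('wrist'); save(p,'w12.png')
E
```

```text
t 38.58 pos [0.5571 0.0804 0.1965] yt [ 0.995 -0.097  0.001] zt [ 0.001  0.001 -1.   ] F [ 0.   0.2 -1. ] w 0.0101 gf 56.3 q [0.   0.1  1.73 0.   1.31 0.1 ]
lin [0.001, 0.009, 0.606] rot [0.0, -0.0, 0.0] rows 2.4
```

View pics/w12.png

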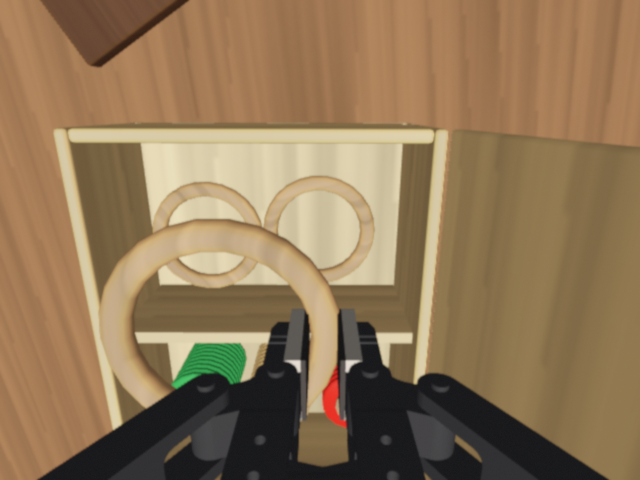

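Call:
move_arm(moves=[{"linear": [0,0.008,0.2],"rotation": [0,0,0],"grip": 0.0},{"linear": [0,0.008,0.4],"rotation": [0,0,0],"grip": 0.0},{"linear": [0,0.008,0.57],"rotation": [0,0,0],"grip": 0.0},{"linear": [0,0.008,0.626],"rotation": [0,0,0],"grip": 0.0},{"linear": [0,0.008,0.626],"rotation": [0,0,0],"grip": 0.0}])

```text
t: 39.25
tool_pos: [0.5583, 0.0804, 0.0386]
eef_rot: [0.74, 0.672, -0.001, -0.001]
force: [0.1, 0.1, 0.3]
grip_width: 0.0108
gripper_force: 56.3
```

Call:
move_arm(moves=[{"linear": [0,0,0],"rotation": [0,0,0],"grip": 0.3},{"linear": [0,0,0],"rotation": [0,0,0],"grip": 0.3},{"linear": [0,0,0],"rotation": [0,0,0],"grip": 0.3},{"linear": [0,0,-0.2],"rotation": [0,0,0],"grip": 0.3},{"linear": [0,0,-0.45],"rotation": [0,0,0],"grip": 0.3}])

```text
t: 39.88
tool_pos: [0.5573, 0.0796, 0.1514]
eef_rot: [0.741, 0.672, -0.001, -0.001]
force: [0.7, 0.6, -0.3]
grip_width: 0.0261
gripper_force: 0.0
```

Call:
move_arm(moves=[{"linear": [0.1,-0.15,-0.2],"rotation": [0,0,0],"grip": 0.3},{"linear": [0.1,-0.35,-0.4],"rotation": [0,0,0],"grip": 0.2},{"linear": [0.1,-0.35,-0.6],"rotation": [0,0,0],"grip": 0.0},{"linear": [0.1,-0.35,-0.8],"rotation": [0,0,0],"grip": 0.0},{"linear": [0.1,-0.35,-0.8],"rotation": [0,0,0],"grip": 0.0}])

```text
t: 40.5
tool_pos: [0.4759, 0.1133, 0.3576]
eef_rot: [0.741, 0.672, 0.004, 0.003]
force: [0.1, 0.5, -0.3]
grip_width: -0.0002
gripper_force: 0.0
```

```bash
python3 - <<'E'
from h import *
st(); p,P=cloud('wrist'); save(p,'w13.png')
d=P[...,:2]-[.513,.0168]; u=d@[.995,-.098]; v=d@[.098,.995]; z=P[...,2]
t=(abs(u)<.1)&(v>.006)&(v<.13); print('left max z',np.nanmax(np.where(t,z,np.nan)),np.nanpercentile(z[t],[50,99]))
t=(abs(u)<.1)&(v<-.006)&(v>-.13); print('right',np.nanpercentile(z[t],[50,99]))
for a in (.80,.75): go(a,-.005,.40,-5.6)
E
```

```text
t 40.5 pos [0.4759 0.1133 0.3576] yt [ 0.995 -0.097  0.01 ] zt [ 0.01   0.001 -1.   ] F [ 0.1  0.5 -0.3] w -0.0002 gf 0.0 q [ 0.07 -0.17  1.69  0.    1.61  0.17]
left max z 0.44247262805373705 [0.41246589 0.44023583]
right [0.05365578 0.10372381]
lin [-0.344, 1.341, -0.176] rot [0.002, -0.0, 0.0] rows 5.6
lin [-0.363, 1.142, -0.177] rot [0.002, -0.0, 0.0] rows 4.8
```

View pics/w13.png

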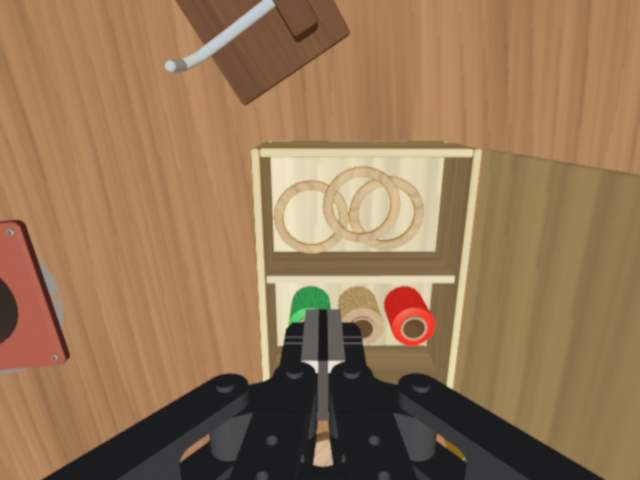

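```bash
python3 - <<'E'
from h import *
P=lambda s:np.array([.629,.0757])+s*np.array([.995,-.098])
a=P(.10); print(a); go(*a,.42,-5.6); go(*a,.275,-5.6)
r=.17
for th in [1.71,1.5,1.3,1.1,.9,.7,.5,.35,.2,.1,0,-.01]: print(th,'s',round(-r*np.cos(th)+.008*np.sin(th)+.0145,4),'z',round(.105+r*np.sin(th)+.008*np.cos(th),4))
E
```

```text
[0.7285 0.0659]
lin [-0.089, 1.029, -0.257] rot [0.002, -0.0, 0.0] rows 4.3
lin [-0.09, 1.026, 0.323] rot [0.002, -0.0, 0.0] rows 4.3
1.71 s 0.046 z 0.2722
1.5 s 0.0105 z 0.2751
1.3 s -0.0233 z 0.2709
1.1 s -0.0555 z 0.2601
0.9 s -0.0849 z 0.2431
0.7 s -0.1104 z 0.2206
0.5 s -0.1309 z 0.1935
0.35 s -0.1425 z 0.1708
0.2 s -0.1505 z 0.1466
0.1 s -0.1539 z 0.1299
0 s -0.1555 z 0.113
-0.01 s -0.1556 z 0.1113
```

Call:
move_arm(moves=[{"linear": [-0.02,0.05,-0.2],"rotation": [0,0,0],"grip": 0.0},{"linear": [-0.04,0.28,-0.257],"rotation": [0,0,0],"grip": 0.0},{"linear": [-0.06,0.52,-0.257],"rotation": [0,0,0],"grip": 0.0},{"linear": [-0.08,0.76,-0.257],"rotation": [0,0,0],"grip": 0.0},{"linear": [-0.089,0.98,-0.257],"rotation": [0,0,0],"grip": 0.0}])

```text
t: 41.18
tool_pos: [0.7173, 0.0663, 0.4129]
eef_rot: [0.741, 0.672, -0.001, -0.001]
force: [0.7, 1.2, 1.0]
grip_width: -0.0001
gripper_force: 0.0
```

Call:
move_arm(moves=[{"linear": [0,0.05,0],"rotation": [0,0,0],"grip": 0.0},{"linear": [0,0.05,0.15],"rotation": [0,0,0],"grip": 0.0},{"linear": [0,0.05,0.35],"rotation": [0,0,0],"grip": 0.0},{"linear": [0,0.05,0.55],"rotation": [0,0,0],"grip": 0.0},{"linear": [0,0.05,0.58],"rotation": [0,0,0],"grip": 0.0}])

```text
t: 41.8
tool_pos: [0.7248, 0.0658, 0.2627]
eef_rot: [0.741, 0.672, -0.005, -0.004]
force: [-0.1, 0.8, -1.2]
grip_width: -0.0002
gripper_force: 0.0
```

```bash
cat > arc.py <<'E'
from h import *
st(); o=robot.get_obs(); r=.17; d=o['tool_pos'][:2]-np.array([.629,.0757]); s0=d@[.995,-.098]; z0=o['tool_pos'][2]; print('s0',s0,'v',d@[.098,.995],z0)
for th in [1.71,1.55,1.4,1.25,1.1,.95,.8,.65,.5,.35,.2,.1,0,-.01,-.02]: print(th,'y',round((-r*np.cos(th)+.008*np.sin(th)+.0145-s0)/.25,3),'z',round(-(.105+r*np.sin(th)+.008*np.cos(th)-z0)/.25,3))
E
python3 arc.py
```

```text
t 41.8 pos [0.7248 0.0658 0.2627] yt [ 0.995 -0.097 -0.013] zt [-0.013  0.    -1.   ] F [-0.1  0.8 -1.2] w -0.0002 gf 0.0 q [-0.02  0.46  1.16  0.    1.53  0.08]
s0 0.09633239586413478 v -0.00043677355154097343 0.26268296968854676
1.71 y -0.201 z -0.038
1.55 y -0.309 z -0.05
1.4 y -0.411 z -0.045
1.25 y -0.511 z -0.025
1.1 y -0.607 z 0.01
0.95 y -0.697 z 0.059
0.8 y -0.778 z 0.121
0.65 y -0.849 z 0.194
0.5 y -0.909 z 0.277
0.35 y -0.955 z 0.368
0.2 y -0.987 z 0.464
0.1 y -1.001 z 0.531
0 y -1.007 z 0.599
-0.01 y -1.008 z 0.606
-0.02 y -1.008 z 0.612
```

Call:
move_arm(moves=[{"linear": [0,-0.1,-0.01],"rotation": [0,0,0],"grip": 0.0},{"linear": [0,-0.2,-0.01],"rotation": [0,0,0],"grip": 0.0},{"linear": [0,-0.31,-0.01],"rotation": [0,0,0],"grip": 0.0},{"linear": [0,-0.41,-0.005],"rotation": [0,0,0],"grip": 0.0},{"linear": [0,-0.51,0.01],"rotation": [0,0,0],"grip": 0.0}])

```text
t: 42.42
tool_pos: [0.6019, 0.0783, 0.2709]
eef_rot: [0.741, 0.672, 0.002, 0.001]
force: [2.5, -0.0, -0.3]
grip_width: 0.0003
gripper_force: 0.0
```

Call:
move_arm(moves=[{"linear": [0,0,0],"rotation": [0,0,0],"grip": 0.0}])

```text
t: 42.55
tool_pos: [0.601, 0.0785, 0.2701]
eef_rot: [0.74, 0.672, 0.001, 0.001]
force: [-0.3, -0.0, 0.1]
grip_width: 0.0002
gripper_force: 0.0
```

```bash
python3 arc.py
```

```text
t 42.55 pos [0.601  0.0785 0.2701] yt [ 0.995 -0.097  0.002] zt [ 0.002  0.    -1.   ] F [-0.3 -0.   0.1] w 0.0002 gf 0.0 q [-0.    0.15  1.53  0.    1.46  0.1 ]
s0 -0.028092225256729844 v 5.4376870090496955e-05 0.2701333152337737
1.71 y 0.296 z -0.008
1.55 y 0.188 z -0.02
1.4 y 0.086 z -0.015
1.25 y -0.014 z 0.005
1.1 y -0.11 z 0.04
0.95 y -0.199 z 0.089
0.8 y -0.28 z 0.15
0.65 y -0.352 z 0.224
0.5 y -0.411 z 0.306
0.35 y -0.457 z 0.397
0.2 y -0.49 z 0.494
0.1 y -0.503 z 0.561
0 y -0.51 z 0.629
-0.01 y -0.51 z 0.635
-0.02 y -0.51 z 0.642
```

Call:
move_arm(moves=[{"linear": [0,-0.11,0.04],"rotation": [0,0,0],"grip": 0.0},{"linear": [0,-0.2,0.09],"rotation": [0,0,0],"grip": 0.0},{"linear": [0,-0.28,0.15],"rotation": [0,0,0],"grip": 0.0},{"linear": [0,-0.352,0.224],"rotation": [0,0,0],"grip": 0.0},{"linear": [0,-0.411,0.306],"rotation": [0,0,0],"grip": 0.0}])

```text
t: 43.18
tool_pos: [0.5006, 0.0882, 0.1932]
eef_rot: [0.741, 0.672, 0.001, 0.001]
force: [0.2, 0.2, 0.9]
grip_width: 0.0004
gripper_force: 0.7
```

Call:
move_arm(moves=[{"linear": [0,-0.025,0.045],"rotation": [0,0,0],"grip": 0.0},{"linear": [0,-0.046,0.091],"rotation": [0,0,0],"grip": 0.0},{"linear": [0,-0.064,0.138],"rotation": [0,0,0],"grip": 0.0},{"linear": [0,-0.079,0.188],"rotation": [0,0,0],"grip": 0.0},{"linear": [0,-0.079,0.188],"rotation": [0,0,0],"grip": 0.0}])

```text
t: 43.8
tool_pos: [0.4782, 0.0901, 0.1433]
eef_rot: [0.741, 0.672, -0.001, -0.001]
force: [0.8, -0.0, 0.3]
grip_width: -0.0001
gripper_force: 0.0
```

```bash
python3 arc.py | sed -n '1,2p;12,17p'
```

```text
t 43.8 pos [0.4782 0.0901 0.1433] yt [ 0.995 -0.097 -0.003] zt [-0.003 -0.    -1.   ] F [ 0.8 -0.   0.3] w -0.0001 gf 0.0 q [ 0.02 -0.03  1.96 -0.    1.21  0.12]
s0 -0.15144244702077891 v -0.00040386232888090634 0.1432816099484606
0.35 y 0.036 z -0.11
0.2 y 0.004 z -0.013
0.1 y -0.01 z 0.053
0 y -0.016 z 0.121
-0.01 y -0.017 z 0.128
-0.02 y -0.017 z 0.135
```

Call:
move_arm(moves=[{"linear": [0,-0.008,0.05],"rotation": [0,0,0],"grip": 0.0},{"linear": [0,-0.014,0.1],"rotation": [0,0,0],"grip": 0.0},{"linear": [0,-0.016,0.12],"rotation": [0,0,0],"grip": 0.0},{"linear": [0,-0.016,0.128],"rotation": [0,0,0],"grip": 0.0},{"linear": [0,-0.016,0.128],"rotation": [0,0,0],"grip": 0.0}])

```text
t: 44.42
tool_pos: [0.4747, 0.0905, 0.1134]
eef_rot: [0.741, 0.672, -0.001, -0.001]
force: [-5.0, 0.5, 10.4]
grip_width: 0.0003
gripper_force: 5.3
```

```bash
cat > lid.py <<'E'
from h import *
st()
for n in ['scene','side']:
    p,P=cloud(n); save(p[150:350,100:560],n+'_l.png'); d=P[...,:2]-[.513,.0168]; u=d@[.995,-.098]; v=d@[.098,.995]; z=P[...,2]
    t=(abs(u)<.09)&(abs(v)<.12)&(z>.09)&(z<.16)
    U,V,Z=u[t],v[t],z[t]
    for _ in range(6):
        A=np.c_[U,V,np.ones(len(U))]; c=np.linalg.lstsq(A,Z,rcond=None)[0]; k=abs(Z-A@c)<.003; U,V,Z=U[k],V[k],Z[k]
    print(n,len(U),c.round(4))
E
python3 lid.py
```

```text
t 44.42 pos [0.4747 0.0905 0.1134] yt [ 0.995 -0.097 -0.002] zt [-0.002 -0.    -1.   ] F [-5.   0.5 10.4] w 0.0003 gf 5.3 q [ 0.03  0.    2.   -0.    1.14  0.12]
scene 3743 [-0.0106  0.0011  0.1122]
side 2318 [-0.0176  0.0068  0.1126]
```

Call:
move_arm(moves=[{"linear": [0,0,0.012],"rotation": [0,0,0],"grip": 0.0},{"linear": [0,0,0.024],"rotation": [0,0,0],"grip": 0.0},{"linear": [0,0,0.024],"rotation": [0,0,0],"grip": 0.0}])

```text
t: 44.9
tool_pos: [0.475, 0.0906, 0.113]
eef_rot: [0.74, 0.672, -0.001, -0.001]
force: [-27.6, -2.9, 54.7]
grip_width: -0.0001
gripper_force: 27.2
```

Call:
move_arm(moves=[{"linear": [0,0,0.01],"rotation": [0,0,0],"grip": 0.0},{"linear": [0,0,0.01],"rotation": [0,0,0],"grip": 0.0}])

```text
t: 45.15
tool_pos: [0.4751, 0.0906, 0.1128]
eef_rot: [0.74, 0.672, -0.001, -0.001]
force: [-36.6, -2.7, 72.7]
grip_width: 0.0001
gripper_force: 36.3
```

```bash
python3 lid.py
```

```text
t 45.15 pos [0.4751 0.0906 0.1128] yt [ 0.995 -0.096 -0.003] zt [-0.003 -0.001 -1.   ] F [-36.6  -2.7  72.7] w 0.0001 gf 36.3 q [ 0.03  0.01  2.   -0.    1.14  0.12]
scene 3677 [-0.0084  0.0012  0.1121]
side 2234 [-0.0177  0.0076  0.1125]
```

Call:
move_arm(moves=[{"linear": [0,0,-0.05],"rotation": [0,0,0],"grip": 0.0},{"linear": [0,0,-0.2],"rotation": [0,0,0],"grip": 0.0},{"linear": [0,0,-0.45],"rotation": [0,0,0],"grip": 0.0},{"linear": [0,0,-0.6],"rotation": [0,0,0],"grip": 0.0},{"linear": [0,0,-0.6],"rotation": [0,0,0],"grip": 0.0}])

```text
t: 45.88
tool_pos: [0.4775, 0.0906, 0.258]
eef_rot: [0.741, 0.672, 0.003, 0.002]
force: [0.4, -0.1, 0.3]
grip_width: 0.0001
gripper_force: 0.0
```

```bash
python3 lid.py; python3 -c "
import cv2; a=cv2.imread('pics/scene_l.png'); cv2.imwrite('pics/fin.png',cv2.resize(a,None,fx=1.6,fy=1.6))"
```

```text
t 45.88 pos [0.4775 0.0906 0.258 ] yt [ 0.995 -0.097  0.007] zt [ 0.007  0.    -1.   ] F [ 0.4 -0.1  0.3] w 0.0001 gf 0.0 q [ 0.03 -0.14  1.85 -0.    1.43  0.12]
scene 3984 [-0.0102 -0.0003  0.1122]
side 2940 [-0.0072  0.0004  0.1121]
```

View pics/fin.png

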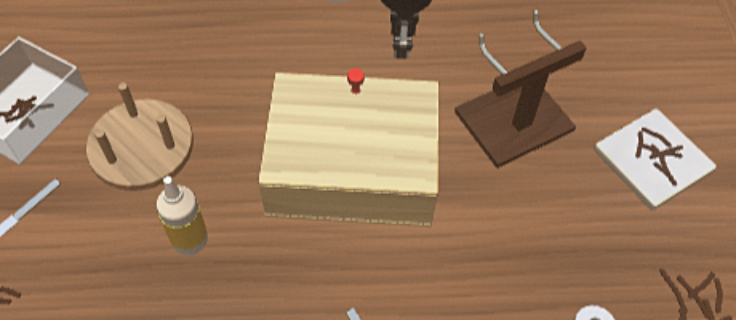

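The picture shows the lid shut with the knob at (355,77). The dowels and hooks are empty, and the glue bottle, tile and tub are in place.

```bash
python3 -c "
from workcell import robot
print(robot.job_done())"
```

```text
the job is handed in; nothing more can be done
None
```

The chest is packed and the job handed in at about 46 s: all three spools are in the right-hand compartment, all three rings are in the left-hand one, the lid is fully shut and released, and the glue bottle, tile and tub look undisturbed.

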